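# Grade the wooden craft balls and clear the craft table

## Robot

A 6-joint arm with a two-finger parallel gripper is mounted at the origin on the work surface. World frame = base frame: x ahead of the robot, y to its left, z up, the work surface at z = 0. Lengths are in m, angles in rad, forces in N, time in s.
With the tool pointing down it reaches from about 0.35 to 0.775 m from the base axis. Payload 7.3 kg.
Tool frame: the origin (TCP) lies on the centre line of the jaws, within the pads' length; the fingertips stand 11 mm ahead of it and the grasp point (between the pads) lies 8 mm behind it; y points along the fingers, z is the direction in which the jaws open and shut, and the axes are right-handed (so a half turn about y gives the same grasp; the last joint's range is limited). The gripper opens to 92 mm and grips with 3 to 60 N. Pads are 19 mm wide; open, the fingers measure 130 mm over their backs; the gripper's body (75 mm by 190 mm) begins 47 mm behind the grasp point.
Start: joints at [-1.318, 0.342, 1.524, -0, 1.275, -0.146], TCP at [0.204, -0.484, 0.238] pointing down, gripper open.
Joint ranges: [-2.53, 2.53], [-0.77, 2.02], [0.04, 2.7], [-1, 4.14], [0.28, 2.66], [-3.11, 3.11]. Speed limits (rad/s): [2.57, 2.57, 3.14, 3.14, 3.14, 3.14].

## Interface

Orientations are given as [roll, pitch, yaw] about the fixed x, y, z axes, in that order (R = Rz(yaw) Ry(pitch) Rx(roll)).
In Python, from cell import robot, cams gives the robot as it stands.
- The arm moves only by the tool apply_moves, never from a script. Its argument "plan" is a list of rows, each a list of 7 numbers: the shift along the tool's x, y, z in m, then the turn, a rotation vector about the tool's x, y, z in degrees, then the gripper command: -1 is fully open, 1 is shut, values between are in proportion. A call has exactly 5 rows; each row is the pose to reach, as a shift and turn from the pose commanded when the call began, along the tool's axes at that moment; what a row does not reach only later rows make up. A row lasts 1/8 s, in which the tool goes at most 62.5 mm and 10.7 degrees, less where a joint would pass 70% of its speed; a pose out of reach is approached as far as the arm can. A call with a gripper value outside its range is refused whole. The fingers move at their own pace and stop on an object; "squeeze" is the grip in N (left out, the last holds). Time passes only in rows, so rows that repeat a pose let the fingers close, or fill a call up. It gives the time, the measured TCP pose, the force and the opening at its end, in the units of the state.
- robot.observe(): the state, without advancing time (a new reading comes with each control period).
- cams.read_camera(name): name is "side" or "top"; returns the picture (480x640x3 uint8, blue, green, red); there is no depth.
- cams.calibration(name): a dict with "fx", "fy", "cx", "cy" (pixels), "dist" ([k1, k2, p1, p2, k3] as OpenCV has them; the pictures are not rectified), "extrinsics" (4x4, takes a point from world to camera coordinates). Camera axes: x right, y up, looking along -z (the intrinsics and any distortion apply to the point x, -y, -z); pixel columns grow to the right and rows downward; lengths in m; the calibration is good to about 2 mm. A picture is of the moment at which its call begins. calibration takes no time and is no camera call.
- robot.hand_in(): hands the job in, once; it reports no verdict.
The state is a dict: "time": time; "qpos": joint angles; "qvel": joint speeds; "joint_efforts": joint torques, N m; "tool_pos": TCP position; "tool_rot": TCP orientation; "contact_force": force on the tool from outside, world axes, zero at the start; "torque": the same for the moment, N m; "opening": finger opening in m.
Only numpy, scipy, OpenCV 4.12 (cv2) and the standard library are available. Lean on these libraries where they do the work, as an engineer would, in place of code of your own. Each camera call takes 0.05 s, during which the arm holds its last target. There are 200 camera calls.

## Task

Clear the craft table after class: lift the wooden balls off the drying rack into the grader's tipping tray, one per channel, and when all are in, tip the tray by its handle so that the small ones drop through the bars into the lower bay and the large ones roll into the far bay, then lower the tray gently until it is fully down. Sweep all the wooden offcuts into the scrap frame with the push block, never touching them with the gripper, and leave the push block standing upright on the table outside the frame. Leave the brush pot and the paint jar alone.

Things in the scene. Friction and masses are not known exactly. Their poses are not given: they have to be found in the camera images.
- large0_center (a point): centre of a plain wooden ball, 68 mm in diameter, 100 g or so. It starts on one of the four nests of the drying rack (any nest), its centre 84.9 mm above the table. It may be absent. Its axes turn as it rolls and mean nothing. It rolls: let go of it only on a nest or in a tray channel.
- large1_center (a point): centre of a plain wooden ball, 68 mm in diameter, 100 g or so. It starts on one of the four nests of the drying rack (any nest), its centre 84.9 mm above the table. It may be absent. Its axes turn as it rolls and mean nothing. It rolls: let go of it only on a nest or in a tray channel.
- small0_center (a point): centre of a plain wooden ball, 44 mm in diameter, 30 g or so. It starts on one of the four nests of the drying rack (any nest), its centre 71.2 mm above the table. It may be absent. Its axes turn as it rolls and mean nothing. It rolls: let go of it only on a nest or in a tray channel.
- small1_center (a point): centre of a plain wooden ball, 44 mm in diameter, 30 g or so. It starts on one of the four nests of the drying rack (any nest), its centre 71.2 mm above the table. It may be absent. Its axes turn as it rolls and mean nothing. It rolls: let go of it only on a nest or in a tray channel.
- rack: fixed drying rack: wooden base 330 (x) x 50 x 12 mm high, origin at the centre of its underside. Along its x axis four nests 84 mm apart (x = -126, -42, 42, 126 mm), each of four upright dowels, tops 54 mm high, within 19 mm of the nest's axis, so fingers can pass below a ball's middle. Closing the jaws along the rack's y keeps clear of the neighbouring balls.
- grader: fixed plywood ball grader, 344 mm wide (y). Origin on the table below the lip of its tipping tray; x points down the slope. Tray at x = -230 to 0 mm; then five 20 mm bars down the slope, 56 mm gaps between (x = 12 to 182 mm, tops 133 falling to 88 mm high), with 155 mm high side walls from x = -10 mm; then the far bay. Side walls beside the tray are 112 mm high.
- small_bay (a point): point on the sloped floor of the lower bay under the bars: small balls drop through the gaps and roll down this board to a 56 mm high partition at x = 190 mm in the grader's frame. Large balls roll on over the bars and the partition into the far bay (x = 194 to 300 mm, y = -162 to 162 mm in the grader's frame, floor 8 mm and end wall 140 mm high).
- hopper (a joint): tilt of the tipping tray about its hinge along the grader's y axis at the lip: 0 = down on its stop, floor leaning 0.105 rad back so that balls stay in; grows as the handle is raised, stop at 0.8 rad. Balls roll out from about 0.25 rad, all of them by 0.6. No spring: tray 0.45 kg, 2 to 5 N at the handle; it falls back if let go.
- hopper_lip (a point): middle of the tray's front edge on top of its floor, on the hinge axis. Axes are the tray's: x towards the slope, y across, z up out of the floor. The floor runs from x = -160 (rear wall) to 0 mm, y = -149 to 149 mm; walls 40 mm above the floor at the rear and sides, open in front, three dividers 16 mm high
- hopper_handle (a point): middle of the tray's handle: a level aluminium bar 12 mm thick, 130 mm long across (tray's y), 220 mm behind the hinge, 45 mm above the floor's plane, 48 mm clear of the rear wall, nothing beneath it; brackets 55 mm either side of the middle. It can be pinched from above and turns between the fingers as the tray tilts.
- channel0 (a point): point on the tray floor in channel 0 of 4 (76 mm apart, 72 mm wide between dividers), 85 mm behind the lip, 75 mm ahead of the rear wall; tray axes (x to the lip). A ball set down here stays or rolls gently to the rear wall. One ball per channel.
- channel1 (a point): point on the tray floor in channel 1 of 4 (76 mm apart, 72 mm wide between dividers), 85 mm behind the lip, 75 mm ahead of the rear wall; tray axes (x to the lip). A ball set down here stays or rolls gently to the rear wall. One ball per channel.
- channel2 (a point): point on the tray floor in channel 2 of 4 (76 mm apart, 72 mm wide between dividers), 85 mm behind the lip, 75 mm ahead of the rear wall; tray axes (x to the lip). A ball set down here stays or rolls gently to the rear wall. One ball per channel.
- channel3 (a point): point on the tray floor in channel 3 of 4 (76 mm apart, 72 mm wide between dividers), 85 mm behind the lip, 75 mm ahead of the rear wall; tray axes (x to the lip). A ball set down here stays or rolls gently to the rear wall. One ball per channel.
- frame: fixed scrap frame: three plywood walls 8 mm thick and 40 mm high on the table, no floor (only a sheet of paper). Origin at the centre of its underside, x points inward: mouth at x = -75 mm (open, flush with the table), back wall's inner face at x = 75 mm, side walls' inner faces at y = -120 and 120 mm; from the mouth two wings splay out to x = -125, y = -140 and 140 mm.
- offcut0_center (a point): centre of a loose wooden offcut block, 60 x 40 x 28 mm (its x, y, z), lying on the table in front of the frame's mouth. It may be absent.
- offcut1_center (a point): centre of a loose wooden offcut block, 66 x 30 x 30 mm (its x, y, z), lying on the table in front of the frame's mouth. It may be absent.
- offcut2_center (a point): centre of a loose wooden offcut block, 60 x 32 x 28 mm (its x, y, z), lying on the table in front of the frame's mouth. It may be absent.
- offcut3_center (a point): centre of a loose wooden offcut block, 62 x 36 x 30 mm (its x, y, z), lying on the table in front of the frame's mouth. It may be absent.
- pusher_grip (a point): grip point of the push block, 68 mm above its underside: a hand sweeper standing upright in front of the offcuts. Wooden blade 40 (x) x 100 (y) x 40 mm high, on it a black upright handle 22 (x) x 70 (y) x 50 mm, 90 mm high in all, 220 g. Its wide face pushes along x (both faces are alike). Grip the handle across its 22 mm.
- pot_mid (a point): bystander: centre of the green brush-washing pot, 110 mm wide and 100 mm high; leave it alone
- jar_mid (a point): bystander: centre of a white paint jar, 64 mm wide and 75 mm high; leave it alone

How it is judged:
By the outcome, as a careful person would: the job done as asked, in the order asked, and still so for the second after the job is handed in, with the robot touching nothing.
Of large0, large1, small0, small1 only 3 to 4 are there at a start; the rules pass over those that are not, and their reading is None.
Of offcut0, offcut1, offcut2, offcut3 only 3 to 4 are there at a start; the rules pass over those that are not, and their reading is None.
At some moment in a run one of offcut0, offcut1, offcut2, offcut3 may be knocked a few centimetres aside while the robot is not near it.
It also fails if it takes over 208 s, if anything falls off the work surface, if the arm or the gripper's body presses on something with over 40 N, if the wrist force passes 120 N, or if a joint passes its speed limit or range.

## Working session

There is one attempt and no reset: what is moved stays moved. The work goes in short steps, Python scripts to look and compute and a tool call to move; the robot and the scene stay as the last step left them, time stands still between calls to the robot, and variables do not carry over. Pictures are saved under pics/ and viewed, about 12 in all and at most 16, crops included, and the job is handed in when it is done.

Besides the shell and the picture viewer there is one more tool, called after "Request:" by a JSON object that holds its "method" and its "body". apply_moves: Moves the arm, as the interface text tells. Its arguments: {"type":"object","properties":{"plan":{"type":"array","items":{"type":"array","items":{"type":"number"}}},"squeeze":{"type":"number"}},"required":["plan"]}

```bash
ls; mkdir -p pics
cat > h.py <<'E'
import numpy as np, cv2
from cell import robot, cams
def cal(n):
    c=cams.calibration(n);K=np.array([[c['fx'],0,c['cx']],[0,c['fy'],c['cy']],[0,0,1.]]);return K,np.array(c['dist'],float),np.array(c['extrinsics'])
def ray(n,uv):
    K,d,E=cal(n);p=cv2.undistortPoints(np.array(uv,float).reshape(-1,1,2),K,d).reshape(-1,2)
    v=np.c_[p[:,0],-p[:,1],-np.ones(len(p))]@E[:3,:3]
    return -E[:3,:3].T@E[:3,3],v
def onz(n,uv,z):
    o,v=ray(n,uv);z=np.broadcast_to(z,len(v));return o+v*((z-o[2])/v[:,2])[:,None]
def proj(n,P):
    K,d,E=cal(n);q=np.atleast_2d(P)@E[:3,:3].T+E[:3,3];q=q*[1,-1,-1]
    return cv2.projectPoints(q,np.zeros(3),np.zeros(3),K,d)[0].reshape(-1,2)
def snap(n,f):
    im=cams.read_camera(n);cv2.imwrite('pics/'+f,im);return im
E
python3 - <<'E'
from h import *
for n in('top','side'):
    snap(n,n+'0.png');o,v=ray(n,[[320,240]]);print(n,o.round(3),v.round(3),cal(n)[0].round(0).tolist())
print(robot.observe())
E
```

```text
pics
top [0.497 0.093 1.101] [[ 0.048 -0.004 -0.999]] [[439.0, 0.0, 312.0], [0.0, 439.0, 236.0], [0.0, 0.0, 1.0]]
side [ 0.551 -0.585  0.885] [[ 0.015  0.665 -0.746]] [[458.0, 0.0, 319.0], [0.0, 458.0, 244.0], [0.0, 0.0, 1.0]]
{'time': 0.1, 'qpos': array([-1.31801353e+00,  3.42637477e-01,  1.52489732e+00,  1.44377918e-05,
        1.27541124e+00, -1.45993196e-01]), 'qvel': array([-0.00081508, -0.00142739, -0.00251301, -0.00010498,  0.00056949,
        0.00089059]), 'joint_efforts': array([ 2.27776887e-03, -4.32004702e+01, -2.44694102e+01,  7.19294348e-02,
        5.25986427e-02, -5.34406422e-05]), 'tool_pos': array([ 0.20379431, -0.48346211,  0.23713097]), 'tool_rot': array([-1.57213330e+00,  2.10542752e-04, -2.74282101e+00]), 'contact_force': array([1.59351862, 0.17896212, 0.32385387]), 'torque': array([ 5.14343896e-05, -1.82861845e-02, -6.85430990e-03]), 'opening': 0.09192184374026906}
```

View pics/top0.png

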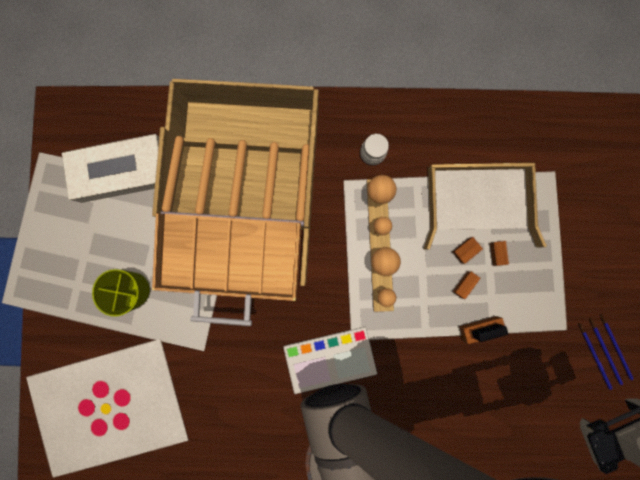

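View pics/side0.png

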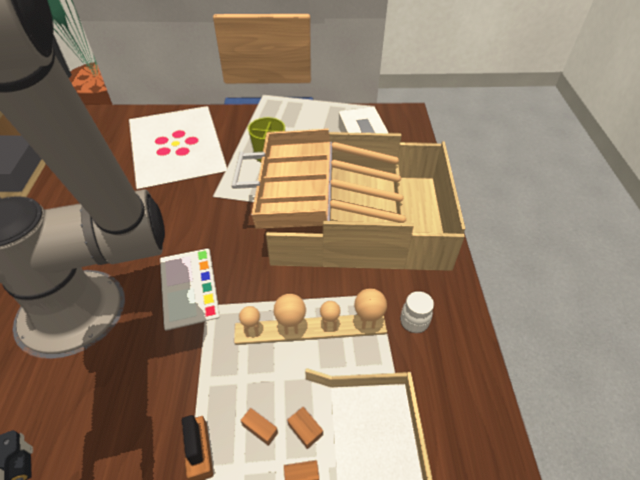

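The top view looks along +x upward. The grader is at left, (160-315, 80-300), and its handle is at (222,320). Four balls sit on the rack at (381,189) L, (383,226) S, (385,262) L and (386,297) S. Three offcuts are at (468,250), (500,253) and (467,285), and the pusher is at (487,330). The side view agrees.

Run:
```python
from h import *
im=cv2.imread('pics/top0.png')
cv2.imwrite('pics/c1.png',cv2.resize(im[75:330,150:330],None,fx=2.3,fy=2.3,interpolation=cv2.INTER_CUBIC))
cv2.imwrite('pics/c2.png',cv2.resize(im[155:345,335:575],None,fx=3.1,fy=3.1,interpolation=cv2.INTER_CUBIC))
hsv=cv2.cvtColor(im,cv2.COLOR_BGR2HSV)
# offcuts / balls: saturated orange
m=cv2.inRange(hsv,(4,110,70),(20,255,255));m[:, :335]=0;m[:,575:]=0;m[:160]=0;m[345:]=0
for c in cv2.findContours(m,cv2.RETR_EXTERNAL,cv2.CHAIN_APPROX_NONE)[0]:
    a=cv2.contourArea(c)
    if a>60: print(int(a),cv2.minAreaRect(c),cv2.minEnclosingCircle(c),im[int(c[:,0,1].mean()),int(c[:,0,0].mean())])
k=cv2.inRange(hsv,(0,0,0),(180,255,45));k[:, :460]=0;k[:,515:]=0;k[:310]=0;k[346:]=0
for c in cv2.findContours(k,cv2.RETR_EXTERNAL,cv2.CHAIN_APPROX_NONE)[0]:
    if cv2.contourArea(c)>40: print('blk',cv2.contourArea(c),cv2.minAreaRect(c))
```

```text
184 ((426.597900390625, 340.35009765625), (6.244581699371338, 63.11190414428711), 87.61405944824219) ((426.5635070800781, 339.0), 31.57941436767578) [21 36 72]
255 ((484.4283752441406, 330.7563781738281), (18.735843658447266, 41.13984680175781), 73.61045837402344) ((484.0942077636719, 330.408203125), 21.231313705444336) [ 8 17 33]
313 ((466.8460693359375, 284.7307434082031), (13.867505073547363, 26.9029598236084), 33.690067291259766) ((467.0, 284.5), 14.151071548461914) [ 37  79 149]
157 ((568.5, 272.0), (26.0, 11.0), 90.0) ((566.35107421875, 271.81915283203125), 13.25001049041748) [18 36 70]
268 ((500.5231018066406, 252.68463134765625), (23.814666748046875, 12.7755765914917), 82.87498474121094) ((500.53125, 252.84375), 12.658857345581055) [ 35  78 141]
379 ((467.7683410644531, 249.5854034423828), (17.179113388061523, 24.51927947998047), 51.34019088745117) ((468.456787109375, 250.26657104492188), 13.731667518615723) [ 32  72 135]
282 ((566.5, 225.5), (39.0, 15.0), 90.0) ((567.5, 225.37179565429688), 19.685537338256836) [17 34 69]
769 ((338.8477478027344, 237.62936401367188), (113.49919128417969, 12.887116432189941), 87.20729064941406) ((341.5, 237.5), 56.872764587402344) [19 36 69]
69 ((411.5, 172.5), (7.0, 27.0), 90.0) ((411.5, 174.5), 13.58317756652832) [20 36 72]
5072 ((454.5, 235.0), (150.0, 239.0), 90.0) ((454.5, 209.0), 129.15602111816406) [180 198 212]
blk 389.0 ((489.1792907714844, 332.3773193359375), (14.010775566101074, 33.92805099487305), 74.05460357666016)
```

View pics/c1.png

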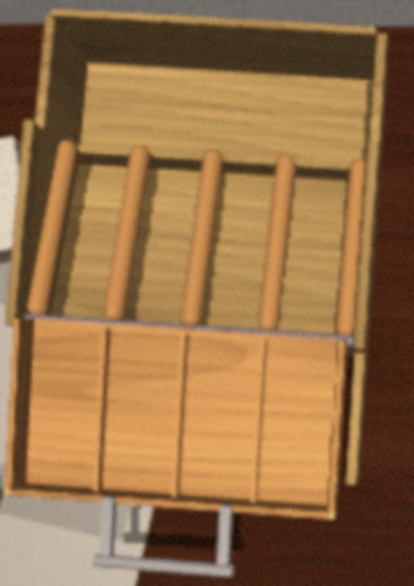

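View pics/c2.png

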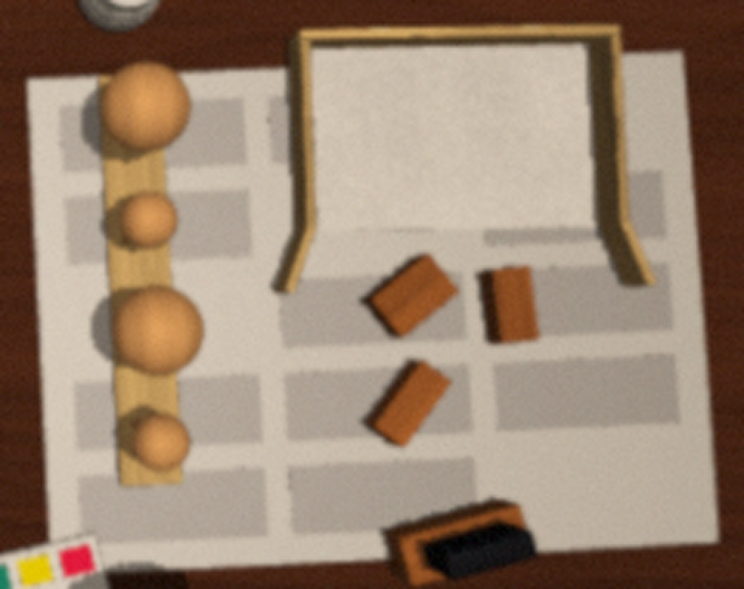

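Crop 1 shows the lip running from (28,317) to (352,341) and the handle bar from (97,563) to (232,573). Crop 2 shows the frame mouth corners at (310,235) and (622,225), the back wall's outer corners at (300,32) and (620,28), and the ball centres at (145,106), (148,220), (157,331) and (162,441).

```bash
cat >> h.py <<'E'
def tri(a,b):
    o1,v1=ray('top',[a]);o2,v2=ray('side',[b]);v1=v1[0]/np.linalg.norm(v1);v2=v2[0]/np.linalg.norm(v2)
    s=np.linalg.lstsq(np.c_[v1,-v2],o2-o1,rcond=None)[0];p=o1+s[0]*v1;q=o2+s[1]*v2
    return (p+q)/2,np.linalg.norm(p-q)
E
python3 - <<'E'
from h import *
np.set_printoptions(precision=4,suppress=True)
c1=lambda P:(np.array(P,float)+.5)/2.3-.5+[150,75]
c2=lambda P:(np.array(P,float)+.5)/3.1-.5+[335,155]
B=c2([[145,106],[148,220],[157,331],[162,441]]);r=onz('top',B,[.0849,.0712,.0849,.0712]);print('balls',r)
for b,s in zip(B,[(370,305),(330,311),(290,310),(249.5,316)]):print(' tri',*tri(b,s))
print('side',onz('side',[(370,305),(330,311),(290,310),(249.5,316)],[.0849,.0712,.0849,.0712]))
L=c1([[28,317],[352,341]]);print('lip',tri(L[0],(331,143)),tri(L[1],(329,221)))
H=c1([[97,563],[232,573]]);print('handle tri',tri(H[0],(238,155)),tri(H[1],(233,186)))
for z in(.14,.15,.16,.17,.18):print('handle z',z,onz('top',H,z).ravel(),'lip at z-.022', onz('top',L,z-.022).ravel())
F=c2([[300,32],[620,28],[310,235],[622,225],[285,290],[645,283]]);print('frame',onz('top',F,.04))
C=np.array([(467.8,249.6),(500.5,252.7),(466.8,284.7)]);print('off',onz('top',C,.028))
# offcut top corners c2
print('offA',onz('top',c2([[370,297],[427,255],[458,289],[400,335]]),.028)[:,:2])
print('offB',onz('top',c2([[489,268],[530,266],[538,338],[496,342]]),.03)[:,:2])
print('offC',onz('top',c2([[372,424],[418,362],[450,380],[402,444]]),.028)[:,:2])
print('push',onz('top',c2([[427,545],[528,524]]),.09)[:,:2],onz('top',c2([[388,527],[518,502],[411,583]]),.04)[:,:2],onz('top',[(490.3,333)],.09))
E
```

```text
balls [[ 0.6677 -0.0525  0.0849]
 [ 0.5828 -0.0573  0.0712]
 [ 0.4989 -0.0625  0.0849]
 [ 0.4163 -0.069   0.0712]]
 tri [ 0.6678 -0.0528  0.0828] 0.0005001708766589095
 tri [ 0.5836 -0.0575  0.0693] 0.0011981975366464057
 tri [ 0.5    -0.0627  0.0833] 0.0022097498319880765
 tri [ 0.4167 -0.0688  0.0726] 0.0004942819028486251
side [[ 0.6673 -0.0542  0.0849]
 [ 0.5841 -0.0587  0.0712]
 [ 0.5012 -0.0637  0.0849]
 [ 0.4167 -0.0679  0.0712]]
lip (array([0.6019, 0.4467, 0.1253]), np.float64(0.0021386307212904886)) (array([0.5832, 0.1275, 0.1491]), np.float64(0.007141206196693872))
handle tri (array([0.3642, 0.3631, 0.1525]), np.float64(0.005308013782789324)) (array([0.3624, 0.2346, 0.1615]), np.float64(0.0018950294865925843))
handle z 0.14 [0.3651 0.3669 0.14   0.3584 0.2377 0.14  ] lip at z-.022 [0.6016 0.4492 0.118  0.5823 0.1284 0.118 ]
handle z 0.15 [0.3665 0.364  0.15   0.3598 0.2362 0.15  ] lip at z-.022 [0.6005 0.4456 0.128  0.5814 0.1281 0.128 ]
handle z 0.16 [0.3679 0.3612 0.16   0.3613 0.2347 0.16  ] lip at z-.022 [0.5995 0.442  0.138  0.5806 0.1277 0.138 ]
handle z 0.17 [0.3692 0.3583 0.17   0.3627 0.2332 0.17  ] lip at z-.022 [0.5984 0.4384 0.148  0.5797 0.1274 0.148 ]
handle z 0.18 [0.3706 0.3555 0.18   0.3641 0.2317 0.18  ] lip at z-.022 [0.5973 0.4347 0.158  0.5788 0.127  0.158 ]
frame [[ 0.7361 -0.1811  0.04  ]
 [ 0.7439 -0.4362  0.04  ]
 [ 0.5756 -0.1886  0.04  ]
 [ 0.5872 -0.435   0.04  ]
 [ 0.5323 -0.1691  0.04  ]
 [ 0.5419 -0.4527  0.04  ]]
off [[ 0.5308 -0.2731  0.028 ]
 [ 0.5244 -0.3538  0.028 ]
 [ 0.4452 -0.2705  0.028 ]]
offA [[ 0.5282 -0.2393]
 [ 0.562  -0.2846]
 [ 0.5355 -0.3091]
 [ 0.4986 -0.263 ]]
offB [[ 0.5524 -0.3331]
 [ 0.5544 -0.3658]
 [ 0.4977 -0.3717]
 [ 0.4941 -0.3383]]
offC [[ 0.4285 -0.2408]
 [ 0.4776 -0.2772]
 [ 0.4638 -0.3025]
 [ 0.4132 -0.2644]]
push [[ 0.3441 -0.2624]
 [ 0.3603 -0.3375]] [[ 0.35   -0.2496]
 [ 0.3704 -0.351 ]
 [ 0.3072 -0.2676]] [[ 0.3388 -0.3036  0.09  ]]
```

Run:
```python
from h import *
im=cv2.imread('pics/side0.png')
a=cv2.resize(im[115:275,225:475],None,fx=3.2,fy=3.2,interpolation=cv2.INTER_CUBIC);cv2.imwrite('pics/c3.png',a)
```

```text
(no output)
```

View pics/c3.png

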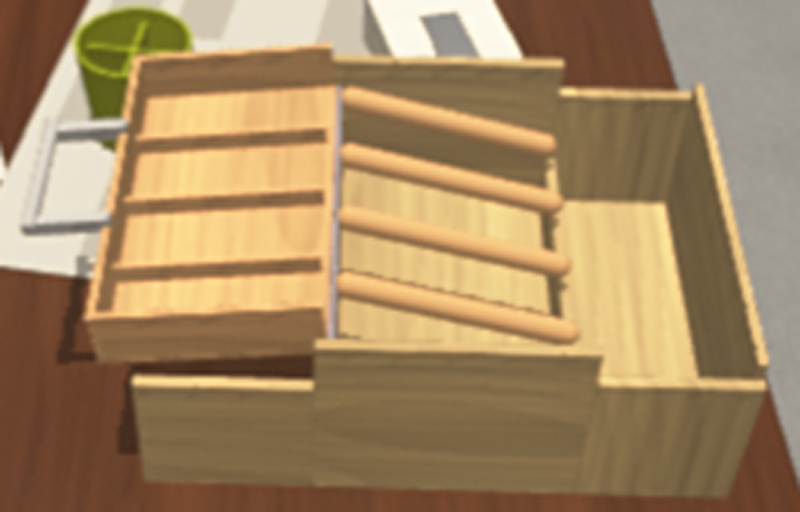

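Lip is at about (0.5895, 0.285, 0.140), grader yaw -3.2°. The handle is at about (0.365, 0.2975, 0.162). Rack yaw is 3.8°, and the frame centre is about (0.6565, -0.31) with yaw about 2°. I'll write a planner that prints shifts, then start with the near small ball.

```bash
cat >> h.py <<'E'
from scipy.spatial.transform import Rotation as Ro
BALL={'L0':(.6675,-.0523,.085),'S0':(.5837,-.0578,.074),'L1':(.4999,-.0634,.085),'S1':(.4162,-.0689,.074)}
CH=[(.4987,.1759),(.503,.2518),(.507,.3276),(.5115,.4035)]
PR,PT=-3.076,-1.627
def plan(wps,start=None):
    """wps: (x,y,z,yaw) ; prints shift (mm) and turn (deg) of each from the previous, in tool axes"""
    s=robot.observe();p,R=np.array(s['tool_pos']),Ro.from_euler('xyz',s['tool_rot'])
    print('at',p.round(4),np.round(s['tool_rot'],3),'open',round(s['opening'],4))
    for w in wps:
        q=np.array(w[:3]);Q=Ro.from_euler('xyz',[-np.pi/2,0,w[3]])
        print(w,'shift mm',(R.inv().apply(q-p)*1000).round(1),'turn',np.degrees((R.inv()*Q).as_rotvec()).round(1));p,R=q,Q
def cycle(b,c,up=.26):
    x,y,z=BALL[b];u,v=CH[c];zc=(.165 if b[0]=='L' else .155)+.003
    if b=='S': pass
    m=(.4,.06) if b!='L0' else (.6,.06)
    plan([(x,y,.2,PR),(x,y,z,PR),(x,y,up,PR),(.5*(x+u),.5*(y+v),up,.5*(PR+PT)),(u,v,up,PT),(u,v,zc,PT),(u,v,up,PT)])
E
python3 -c "
from h import *
cycle('S1',0)"
```

```text
at [ 0.2038 -0.4835  0.2371] [-1.572  0.    -2.743] open 0.0919
(0.4162, -0.0689, 0.2, -3.076) shift mm [-356.7   37.6 -299.5] turn [ 0.1 19.1  0. ]
(0.4162, -0.0689, 0.074, -3.076) shift mm [  0. 126.  -0.] turn [0. 0. 0.]
(0.4162, -0.0689, 0.26, -3.076) shift mm [   0. -186.    0.] turn [0. 0. 0.]
(0.45745, 0.0535, 0.26, -2.3515) shift mm [ -49.2   -0.  -119.4] turn [  0.  -41.5   0. ]
(0.4987, 0.1759, 0.26, -1.627) shift mm [-116.    -0.   -56.8] turn [ -0.  -41.5   0. ]
(0.4987, 0.1759, 0.158, -1.627) shift mm [  0. 102.  -0.] turn [0. 0. 0.]
(0.4987, 0.1759, 0.26, -1.627) shift mm [  -0. -102.    0.] turn [0. 0. 0.]
```

Request:
{"method": "apply_moves", "body": {"plan": [[-40,0,0,0,0,0,-1],[-0.07,0.008,-0.06,0,0,0,-1],[-0.107,0.011,-0.09,0,0,0,-1],[-0.142,0.015,-0.12,0,0,0,-1],[-0.178,0.019,-0.15,0,0,0,-1]], "squeeze": 10}}

```text
time: 0.72
tool_pos: [0.31, -0.275, 0.2184]
tool_rot: [-1.571, 0.0, -2.743]
contact_force: [0.9, 0.2, 0.5]
opening: 0.092
```

My first row was mistyped as -40 m. It was clamped to one step and the arm ended where planned. I'll carry on with metres throughout.

Request:
{"method": "apply_moves", "body": {"plan": [[-0.036,0.004,-0.03,0,4,0,-1],[-0.072,0.008,-0.06,0,8,0,-1],[-0.107,0.011,-0.09,0,12,0,-1],[-0.143,0.015,-0.12,0,16,0,-1],[-0.179,0.019,-0.15,0,19.1,0,-1]]}}

```text
time: 1.35
tool_pos: [0.4168, -0.0672, 0.1995]
tool_rot: [-1.571, -0.0, -3.078]
contact_force: [0.4, -0.7, 0.5]
opening: 0.0921
```

Request:
{"method": "apply_moves", "body": {"plan": [[0,0.03,0,0,0,0,-1],[0,0.06,0,0,0,0,-1],[0,0.09,0,0,0,0,-1],[0,0.09,0,0,0,0,-1],[0,0.09,0,0,0,0,-1]]}}

```text
time: 1.98
tool_pos: [0.4169, -0.0689, 0.1105]
tool_rot: [-1.57, 0.001, -3.076]
contact_force: [-0.3, -0.1, 0.2]
opening: 0.0914
```

```bash
python3 -c "
from h import *
plan([BALL['S1']+(PR,)])"
```

```text
at [ 0.4169 -0.0689  0.1105] [-1.570e+00  1.000e-03 -3.076e+00] open 0.0914
(0.4162, -0.0689, 0.074, -3.076) shift mm [ 0.7 36.5 -0.1] turn [-0. -0. -0.]
```

Request:
{"method": "apply_moves", "body": {"plan": [[0,0.018,0,0,0,0,-1],[0,0.036,0,0,0,0,-1],[0,0.036,0,0,0,0,1],[0,0.036,0,0,0,0,1],[0,0.036,0,0,0,0,1]]}}

```text
time: 2.6
tool_pos: [0.417, -0.069, 0.0747]
tool_rot: [-1.57, 0.002, -3.076]
contact_force: [-0.1, 0.6, 0.9]
opening: 0.0666
```

Request:
{"method": "apply_moves", "body": {"plan": [[0,0,0,0,0,0,1],[0,0,0,0,0,0,1],[0,0,0,0,0,0,1],[0,-0.01,0,0,0,0,1],[0,-0.02,0,0,0,0,1]]}}

```text
time: 3.22
tool_pos: [0.4165, -0.0688, 0.0944]
tool_rot: [-1.571, 0.0, -3.076]
contact_force: [-0.4, -0.4, -0.4]
opening: 0.0435
```

Request:
{"method": "apply_moves", "body": {"plan": [[0,-0.03,0,0,0,0,1],[0,-0.07,0,0,0,0,1],[0,-0.11,0,0,0,0,1],[0,-0.145,0,0,0,0,1],[0,-0.166,0,0,0,0,1]]}}

```text
time: 3.85
tool_pos: [0.4166, -0.0688, 0.2623]
tool_rot: [-1.569, 0.003, -3.076]
contact_force: [-0.1, -1.1, 0.2]
opening: 0.0427
```

Request:
{"method": "apply_moves", "body": {"plan": [[-0.01,0,-0.024,0,-8.3,0,1],[-0.02,0,-0.048,0,-16.6,0,1],[-0.03,0,-0.072,0,-24.9,0,1],[-0.04,0,-0.096,0,-33.2,0,1],[-0.049,0,-0.119,0,-41.5,0,1]]}}

```text
time: 4.47
tool_pos: [0.4575, 0.0541, 0.2605]
tool_rot: [-1.57, 0.0, -2.347]
contact_force: [-0.3, -0.5, -0.8]
opening: 0.0434
```

Request:
{"method": "apply_moves", "body": {"plan": [[-0.023,0,-0.011,0,-8.3,0,1],[-0.046,0,-0.023,0,-16.6,0,1],[-0.07,0,-0.034,0,-24.9,0,1],[-0.093,0,-0.045,0,-33.2,0,1],[-0.116,0,-0.057,0,-41.5,0,1]]}}

```text
time: 5.1
tool_pos: [0.4987, 0.1765, 0.2604]
tool_rot: [-1.57, -0.0, -1.623]
contact_force: [-0.7, 0.3, -0.6]
opening: 0.0431
```

Request:
{"method": "apply_moves", "body": {"plan": [[0,0.02,0,0,0,0,1],[0,0.04,0,0,0,0,1],[0,0.06,0,0,0,0,1],[0,0.07,0,0,0,0,1],[0,0.07,0,0,0,0,1]]}}

```text
time: 5.72
tool_pos: [0.4985, 0.1756, 0.1897]
tool_rot: [-1.571, -0.0, -1.628]
contact_force: [-0.1, -0.3, 0.7]
opening: 0.0431
```

```bash
python3 -c "
from h import *
plan([(.4987,.1759,.158,PT)]); snap('side','s1.png')"
```

```text
at [0.4985 0.1756 0.1897] [-1.571 -0.    -1.628] open 0.0431
(0.4987, 0.1759, 0.158, -1.627) shift mm [-0.3 31.7  0.2] turn [ 0. -0.  0.]
```

View pics/s1.png

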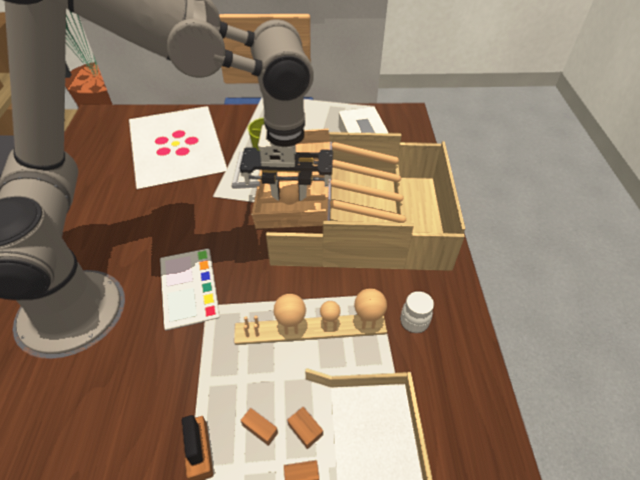

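The side view shows the ball held over the channel nearest the rack at about (290,195), and the rest of the scene is unchanged. I'll lower it next.

Request:
{"method": "apply_moves", "body": {"plan": [[0,0.01,0,0,0,0,1],[0,0.018,0,0,0,0,1],[0,0.024,0,0,0,0,1],[0,0.028,0,0,0,0,1],[0,0.031,0,0,0,0,1]]}}

```text
time: 6.4
tool_pos: [0.4987, 0.1757, 0.1584]
tool_rot: [-1.571, -0.0, -1.628]
contact_force: [0.8, 0.3, 0.1]
opening: 0.0429
```

Request:
{"method": "apply_moves", "body": {"plan": [[0,0.002,0,0,0,0,1],[0,0.002,0,0,0,0,0],[0,0.002,0,0,0,0,-0.4],[0,0.002,0,0,0,0,-0.4],[0,0.002,0,0,0,0,-0.4]]}}

```text
time: 7.02
tool_pos: [0.4987, 0.1757, 0.1568]
tool_rot: [-1.571, -0.0, -1.628]
contact_force: [-0.5, -0.2, -0.4]
opening: 0.0639
```

```bash
python3 -c "
from h import *
plan([(.4987,.1759,.26,PT)]); im=snap('top','t1.png');cv2.imwrite('pics/t1c.png',cv2.resize(im[190:340,150:330],None,fx=3,fy=3))"
```

```text
at [0.4987 0.1757 0.1568] [-1.571 -0.    -1.628] open 0.0639
(0.4987, 0.1759, 0.26, -1.627) shift mm [  -0.2 -103.2   -0. ] turn [-0. -0.  0.]
```

View pics/t1c.png

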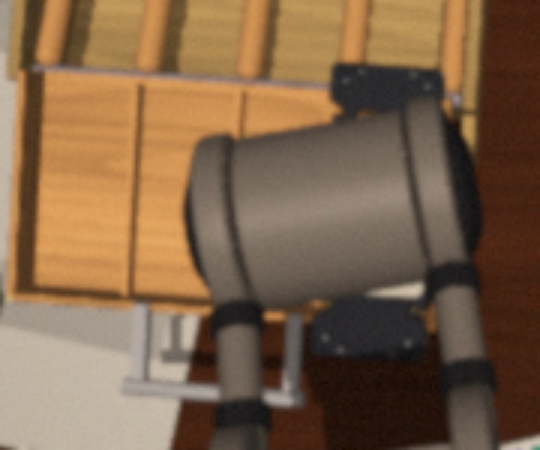

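The arm hides the channel in this crop. I'll lift clear and compute the remaining cycles.

Request:
{"method": "apply_moves", "body": {"plan": [[0,-0.01,0,0,0,0,-0.4],[0,-0.03,0,0,0,0,-0.4],[0,-0.055,0,0,0,0,-1],[0,-0.08,0,0,0,0,-1],[0,-0.103,0,0,0,0,-1]]}}

```text
time: 7.7
tool_pos: [0.4988, 0.1758, 0.2615]
tool_rot: [-1.57, 0.0, -1.628]
contact_force: [0.7, 0.1, -1.0]
opening: 0.0889
```

Run:
```python
from h import *
def seq(b,c):
    x,y,z=BALL[b];u,v=CH[c];s=robot.observe()['tool_pos'] if c==1 else (*CH[c-1],.26)
    P=.5*(PR+PT)
    return [(.5*(s[0]+x),.5*(s[1]+y),.22,P),(x,y,.16,PR),(x,y,z,PR),(x,y,.26,PR),(.5*(x+u),.5*(y+v),.26,P),(u,v,.26,PT)]
plan(seq('L1',1)+seq('S0',2)+seq('L0',3))
```

```text
at [0.4988 0.1758 0.2615] [-1.57   0.    -1.628] open 0.0889
(np.float64(0.49933765260119856), np.float64(0.05618474741733589), 0.22, -2.3515) shift mm [119.4  41.4   7.3] turn [-0.1 41.5 -0. ]
(0.4999, -0.0634, 0.16, -3.076) shift mm [84.6 60.  84.6] turn [-0.  41.5 -0. ]
(0.4999, -0.0634, 0.085, -3.076) shift mm [ 0. 75. -0.] turn [0. 0. 0.]
(0.4999, -0.0634, 0.26, -3.076) shift mm [   0. -175.    0.] turn [0. 0. 0.]
(0.50145, 0.0942, 0.26, -2.3515) shift mm [ -11.9   -0.  -157.2] turn [  0.  -41.5   0. ]
(0.503, 0.2518, 0.26, -1.627) shift mm [-113.1   -0.  -109.8] turn [ -0.  -41.5   0. ]
(0.54335, 0.09700000000000002, 0.22, -2.3515) shift mm [152.3  40.   49. ] turn [ 0.  41.5 -0. ]
(0.5837, -0.0578, 0.16, -3.076) shift mm [ 81.6  60.  137.6] turn [-0.  41.5 -0. ]
(0.5837, -0.0578, 0.074, -3.076) shift mm [ 0. 86. -0.] turn [0. 0. 0.]
(0.5837, -0.0578, 0.26, -3.076) shift mm [   0. -186.    0.] turn [0. 0. 0.]
(0.54535, 0.1349, 0.26, -2.3515) shift mm [  25.6   -0.  -194.8] turn [  0.  -41.5   0. ]
(0.507, 0.3276, 0.26, -1.627) shift mm [-109.9   -0.  -162.9] turn [ -0.  -41.5   0. ]
(0.58725, 0.13765, 0.22, -2.3515) shift mm [185.1  40.   90.8] turn [ 0.  41.5 -0. ]
(0.6675, -0.0523, 0.16, -3.076) shift mm [ 78.5  60.  190.7] turn [-0.  41.5 -0. ]
(0.6675, -0.0523, 0.085, -3.076) shift mm [ 0. 75. -0.] turn [0. 0. 0.]
(0.6675, -0.0523, 0.26, -3.076) shift mm [   0. -175.    0.] turn [0. 0. 0.]
(0.5894999999999999, 0.1756, 0.26, -2.3515) shift mm [  62.9   -0.  -232.5] turn [  0.  -41.5   0. ]
(0.5115, 0.4035, 0.26, -1.627) shift mm [-107.    -0.  -215.8] turn [ -0.  -41.5   0. ]
```

Request:
{"method": "apply_moves", "body": {"plan": [[0.024,0.008,0.001,0,8.3,0,-1],[0.048,0.016,0.003,0,16.6,0,-1],[0.072,0.024,0.004,0,24.9,0,-1],[0.096,0.032,0.006,0,33.2,0,-1],[0.119,0.041,0.007,0,41.5,0,-1]]}}

```text
time: 8.32
tool_pos: [0.4991, 0.0557, 0.2193]
tool_rot: [-1.57, 0.001, -2.357]
contact_force: [0.6, -0.2, 0.4]
opening: 0.0918
```

Request:
{"method": "apply_moves", "body": {"plan": [[0.017,0.012,0.017,0,8.3,0,-1],[0.034,0.024,0.034,0,16.6,0,-1],[0.051,0.036,0.051,0,24.9,0,-1],[0.068,0.048,0.068,0,33.2,0,-1],[0.085,0.06,0.085,0,41.5,0,-1]]}}

```text
time: 8.95
tool_pos: [0.4997, -0.0646, 0.1591]
tool_rot: [-1.57, 0.001, -3.081]
contact_force: [0.0, -0.0, 0.9]
opening: 0.092
```

Request:
{"method": "apply_moves", "body": {"plan": [[0,0,0,0,0,0,-1],[0,0.01,0,0,0,0,-1],[0,0.03,0,0,0,0,-1],[0,0.05,0,0,0,0,-1],[0,0.07,0,0,0,0,-1]]}}

```text
time: 9.57
tool_pos: [0.4996, -0.0626, 0.0883]
tool_rot: [-1.571, 0.001, -3.073]
contact_force: [1.0, -0.2, -0.6]
opening: 0.0919
```

Request:
{"method": "apply_moves", "body": {"plan": [[0,0.005,0,0,0,0,-1],[0,0.005,0,0,0,0,1],[0,0.005,0,0,0,0,1],[0,0.005,0,0,0,0,1],[0,0.005,0,0,0,0,1]], "squeeze": 15}}

```text
time: 10.2
tool_pos: [0.4999, -0.0638, 0.0844]
tool_rot: [-1.57, 0.001, -3.076]
contact_force: [-0.1, 0.8, 4.0]
opening: 0.0674
```

Request:
{"method": "apply_moves", "body": {"plan": [[0,0,0,0,0,0,1],[0,0,0,0,0,0,1],[0,-0.005,0,0,0,0,1],[0,-0.02,0,0,0,0,1],[0,-0.04,0,0,0,0,1]]}}

```text
time: 10.82
tool_pos: [0.4991, -0.0637, 0.1244]
tool_rot: [-1.571, -0.001, -3.076]
contact_force: [0.1, -0.0, -0.8]
opening: 0.0673
```

Request:
{"method": "apply_moves", "body": {"plan": [[0,-0.03,0,0,0,0,1],[0,-0.06,0,0,0,0,1],[0,-0.09,0,0,0,0,1],[0,-0.12,0,0,0,0,1],[0,-0.136,0,0,0,0,1]]}}

```text
time: 11.45
tool_pos: [0.4997, -0.0638, 0.2623]
tool_rot: [-1.57, 0.003, -3.076]
contact_force: [-0.1, 0.7, -0.6]
opening: 0.0673
```

Request:
{"method": "apply_moves", "body": {"plan": [[-0.002,0,-0.03,0,-8.3,0,1],[-0.004,0,-0.062,0,-16.6,0,1],[-0.007,0,-0.094,0,-24.9,0,1],[-0.01,0,-0.126,0,-33.2,0,1],[-0.012,0,-0.157,0,-41.5,0,1]]}}

```text
time: 12.08
tool_pos: [0.5009, 0.0948, 0.2605]
tool_rot: [-1.57, 0.0, -2.347]
contact_force: [-0.1, -0.5, -1.4]
opening: 0.0673
```

Request:
{"method": "apply_moves", "body": {"plan": [[-0.023,0,-0.022,0,-8.3,0,1],[-0.046,0,-0.044,0,-16.6,0,1],[-0.069,0,-0.066,0,-24.9,0,1],[-0.092,0,-0.088,0,-33.2,0,1],[-0.113,0,-0.11,0,-41.5,0,1]]}}

```text
time: 12.7
tool_pos: [0.5024, 0.2524, 0.2605]
tool_rot: [-1.57, -0.0, -1.623]
contact_force: [0.3, -0.4, -1.4]
opening: 0.0672
```

Request:
{"method": "apply_moves", "body": {"plan": [[0,0.02,0,0,0,0,1],[0,0.04,0,0,0,0,1],[0,0.055,0,0,0,0,1],[0,0.06,0,0,0,0,1],[0,0.06,0,0,0,0,1]]}}

```text
time: 13.32
tool_pos: [0.5027, 0.2513, 0.1999]
tool_rot: [-1.571, -0.0, -1.628]
contact_force: [-0.6, 0.1, -1.3]
opening: 0.0672
```

```bash
python3 -c "
from h import *
plan([(*CH[1],.167,PT)])"
```

```text
at [0.5027 0.2513 0.1999] [-1.571 -0.    -1.628] open 0.0672
(0.503, 0.2518, 0.167, -1.627) shift mm [-0.5 32.9  0.3] turn [-0. -0.  0.]
```

Request:
{"method": "apply_moves", "body": {"plan": [[0,0.01,0,0,0,0,1],[0,0.018,0,0,0,0,1],[0,0.025,0,0,0,0,1],[0,0.03,0,0,0,0,1],[0,0.033,0,0,0,0,1]]}}

```text
time: 13.95
tool_pos: [0.5026, 0.2514, 0.1663]
tool_rot: [-1.571, -0.0, -1.628]
contact_force: [-0.4, -0.5, -1.4]
opening: 0.0673
```

Request:
{"method": "apply_moves", "body": {"plan": [[0,0.001,0,0,0,0,1],[0,0.001,0,0,0,0,-0.6],[0,0.001,0,0,0,0,-0.8],[0,0.001,0,0,0,0,-0.8],[0,0.001,0,0,0,0,-0.8]]}}

```text
time: 14.58
tool_pos: [0.5026, 0.2515, 0.1658]
tool_rot: [-1.571, 0.0, -1.628]
contact_force: [0.3, 0.1, 0.7]
opening: 0.0826
```

Request:
{"method": "apply_moves", "body": {"plan": [[0,-0.01,0,0,0,0,-0.8],[0,-0.025,0,0,0,0,-0.8],[0,-0.05,0,0,0,0,-1],[0,-0.075,0,0,0,0,-1],[0,-0.094,0,0,0,0,-1]]}}

```text
time: 15.2
tool_pos: [0.5029, 0.2516, 0.2622]
tool_rot: [-1.568, 0.001, -1.628]
contact_force: [0.1, -1.0, 0.4]
opening: 0.0917
```

Request:
{"method": "apply_moves", "body": {"plan": [[0.03,0.008,0.01,0,8.3,0,-1],[0.06,0.016,0.02,0,16.6,0,-1],[0.09,0.024,0.03,0,24.9,0,-1],[0.121,0.032,0.04,0,33.2,0,-1],[0.152,0.04,0.049,0,41.5,0,-1]]}}

```text
time: 15.82
tool_pos: [0.5434, 0.0959, 0.2208]
tool_rot: [-1.569, 0.001, -2.357]
contact_force: [-0.3, -0.1, 1.2]
opening: 0.0919
```

Request:
{"method": "apply_moves", "body": {"plan": [[0.016,0.012,0.028,0,8.3,0,-1],[0.032,0.024,0.056,0,16.6,0,-1],[0.049,0.036,0.083,0,24.9,0,-1],[0.066,0.048,0.11,0,33.2,0,-1],[0.082,0.06,0.138,0,41.5,0,-1]]}}

```text
time: 16.45
tool_pos: [0.5838, -0.0596, 0.1607]
tool_rot: [-1.57, 0.002, -3.081]
contact_force: [0.7, -0.0, -0.4]
opening: 0.0921
```

```bash
python3 -c "
from h import *
plan([(*BALL['S0'],PR)]);im=snap('side','s2.png');cv2.imwrite('pics/s2c.png',cv2.resize(im[100:360,215:475],None,fx=2.2,fy=2.2))"
```

```text
at [ 0.5838 -0.0596  0.1607] [-1.570e+00  2.000e-03 -3.081e+00] open 0.0921
(0.5837, -0.0578, 0.074, -3.076) shift mm [ 0.1 86.7 -1.9] turn [-0.  -0.3 -0.1]
```

View pics/s2c.png

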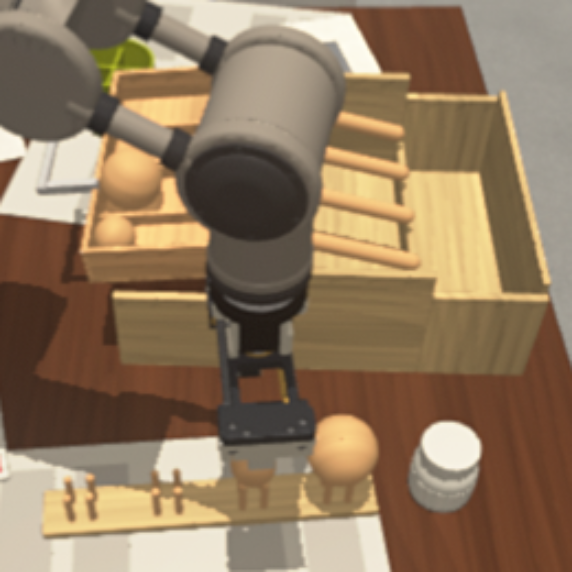

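Both balls rest against the rear wall in channels 0 and 1, at (115,232) and (130,178). Next is S0.

Request:
{"method": "apply_moves", "body": {"plan": [[0,0,0,0,0,0,-1],[0,0.02,0,0,0,0,-1],[0,0.04,0,0,0,0,-1],[0,0.06,0,0,0,0,-1],[0,0.08,0,0,0,0,-1]]}}

```text
time: 17.12
tool_pos: [0.5836, -0.0573, 0.0804]
tool_rot: [-1.571, 0.002, -3.073]
contact_force: [0.5, 0.2, 0.4]
opening: 0.0918
```

Request:
{"method": "apply_moves", "body": {"plan": [[0,0.006,0,0,0,0,-1],[0,0.006,0,0,0,0,1],[0,0.006,0,0,0,0,1],[0,0.006,0,0,0,0,1],[0,0.006,0,0,0,0,1]], "squeeze": 10}}

```text
time: 17.75
tool_pos: [0.5833, -0.0585, 0.0742]
tool_rot: [-1.571, 0.001, -3.076]
contact_force: [-0.1, 0.1, -0.3]
opening: 0.0565
```

Request:
{"method": "apply_moves", "body": {"plan": [[0,0,0,0,0,0,1],[0,0,0,0,0,0,1],[0,0,0,0,0,0,1],[0,-0.015,0,0,0,0,1],[0,-0.036,0,0,0,0,1]]}}

```text
time: 18.38
tool_pos: [0.5829, -0.0586, 0.1104]
tool_rot: [-1.571, -0.001, -3.076]
contact_force: [0.1, -0.4, 0.4]
opening: 0.0431
```

Request:
{"method": "apply_moves", "body": {"plan": [[0,-0.03,0,0,0,0,1],[0,-0.06,0,0,0,0,1],[0,-0.09,0,0,0,0,1],[0,-0.12,0,0,0,0,1],[0,-0.15,0,0,0,0,1]]}}

```text
time: 19.0
tool_pos: [0.583, -0.0587, 0.2618]
tool_rot: [-1.57, 0.001, -3.076]
contact_force: [1.1, 0.6, 0.2]
opening: 0.0432
```

Request:
{"method": "apply_moves", "body": {"plan": [[0.005,0,-0.039,0,-8.3,0,1],[0.01,0,-0.078,0,-16.6,0,1],[0.015,0,-0.117,0,-24.9,0,1],[0.02,0,-0.156,0,-33.2,0,1],[0.026,0,-0.195,0,-41.5,0,1]]}}

```text
time: 19.62
tool_pos: [0.5441, 0.1354, 0.2608]
tool_rot: [-1.57, 0.001, -2.347]
contact_force: [0.3, 1.2, -0.6]
opening: 0.0432
```

Request:
{"method": "apply_moves", "body": {"plan": [[-0.022,0,-0.033,0,-8.3,0,1],[-0.044,0,-0.066,0,-16.6,0,1],[-0.066,0,-0.098,0,-24.9,0,1],[-0.088,0,-0.13,0,-33.2,0,1],[-0.11,0,-0.163,0,-41.5,0,1]]}}

```text
time: 20.25
tool_pos: [0.5059, 0.3283, 0.2608]
tool_rot: [-1.57, 0.0, -1.623]
contact_force: [0.6, -0.1, -0.1]
opening: 0.0435
```

Request:
{"method": "apply_moves", "body": {"plan": [[0,0,0,0,0,0,1],[0,0.02,0,0,0,0,1],[0,0.04,0,0,0,0,1],[0,0.06,0,0,0,0,1],[0,0.07,0,0,0,0,1]]}}

```text
time: 20.88
tool_pos: [0.5062, 0.3262, 0.1892]
tool_rot: [-1.572, -0.001, -1.629]
contact_force: [-0.2, -0.3, 0.6]
opening: 0.0435
```

```bash
python3 -c "
from h import *
plan([(*CH[2],.157,PT)])"
```

```text
at [0.5062 0.3262 0.1892] [-1.572e+00 -1.000e-03 -1.629e+00] open 0.0435
(0.507, 0.3276, 0.157, -1.627) shift mm [-1.5 32.2  0.8] turn [ 0.  -0.1  0.1]
```

Request:
{"method": "apply_moves", "body": {"plan": [[-0.001,0.01,0.001,0,0,0,1],[-0.001,0.018,0.001,0,0,0,1],[-0.001,0.025,0.001,0,0,0,1],[-0.001,0.03,0.001,0,0,0,1],[-0.001,0.032,0.001,0,0,0,1]]}}

```text
time: 21.5
tool_pos: [0.5072, 0.3283, 0.1574]
tool_rot: [-1.571, -0.0, -1.627]
contact_force: [-0.3, 0.1, 0.5]
opening: 0.0432
```

Request:
{"method": "apply_moves", "body": {"plan": [[0,0.001,0,0,0,0,1],[0,0.001,0,0,0,0,0],[0,0.001,0,0,0,0,-0.4],[0,0.001,0,0,0,0,-0.4],[0,0.001,0,0,0,0,-0.4]]}}

```text
time: 22.12
tool_pos: [0.5072, 0.3282, 0.1567]
tool_rot: [-1.571, -0.0, -1.628]
contact_force: [0.7, -0.2, 0.4]
opening: 0.0641
```

Request:
{"method": "apply_moves", "body": {"plan": [[0,-0.01,0,0,0,0,-0.4],[0,-0.03,0,0,0,0,-0.4],[0,-0.055,0,0,0,0,-1],[0,-0.08,0,0,0,0,-1],[0,-0.103,0,0,0,0,-1]]}}

```text
time: 22.75
tool_pos: [0.5073, 0.3283, 0.2615]
tool_rot: [-1.57, 0.001, -1.628]
contact_force: [0.4, -0.4, 0.2]
opening: 0.0891
```

Request:
{"method": "apply_moves", "body": {"plan": [[0.037,0.008,0.018,0,8.3,0,-1],[0.074,0.016,0.036,0,16.6,0,-1],[0.111,0.024,0.054,0,24.9,0,-1],[0.148,0.032,0.072,0,33.2,0,-1],[0.185,0.04,0.091,0,41.5,0,-1]]}}

```text
time: 23.38
tool_pos: [0.5882, 0.1372, 0.2204]
tool_rot: [-1.57, 0.001, -2.357]
contact_force: [0.8, -0.3, 0.1]
opening: 0.0917
```

Request:
{"method": "apply_moves", "body": {"plan": [[0.016,0.012,0.038,0,8.3,0,-1],[0.032,0.024,0.076,0,16.6,0,-1],[0.047,0.036,0.114,0,24.9,0,-1],[0.062,0.048,0.152,0,33.2,0,-1],[0.078,0.06,0.191,0,41.5,0,-1]]}}

```text
time: 24.0
tool_pos: [0.669, -0.0527, 0.1602]
tool_rot: [-1.571, 0.001, -3.081]
contact_force: [0.2, 0.1, 0.4]
opening: 0.0919
```

Request:
{"method": "apply_moves", "body": {"plan": [[0,0,0,0,0,0,-1],[0,0,0,0,0,0,-1],[0,0,0,0,0,0,-1],[0,0.01,0,0,0,0,-1],[0,0.02,0,0,0,0,-1]]}}

```text
time: 24.62
tool_pos: [0.6681, -0.0508, 0.1392]
tool_rot: [-1.571, -0.0, -3.075]
contact_force: [-0.3, -0.2, -0.2]
opening: 0.0922
```

```bash
python3 -c "
from h import *
plan([(*BALL['L0'],PR)])"
```

```text
at [ 0.6681 -0.0508  0.1392] [-1.571 -0.    -3.075] open 0.0922
(0.6675, -0.0523, 0.085, -3.076) shift mm [ 0.7 54.2  1.5] turn [-0.   0.1  0. ]
```

Request:
{"method": "apply_moves", "body": {"plan": [[0.001,0.02,0.001,0,0,0,-1],[0.001,0.04,0.001,0,0,0,-1],[0.001,0.054,0.001,0,0,0,-1],[0.001,0.054,0.001,0,0,0,-1],[0.001,0.054,0.001,0,0,0,1]], "squeeze": 15}}

```text
time: 25.25
tool_pos: [0.6678, -0.0526, 0.0863]
tool_rot: [-1.57, 0.001, -3.076]
contact_force: [-0.5, 0.0, 1.0]
opening: 0.0861
```

Request:
{"method": "apply_moves", "body": {"plan": [[0,0,0,0,0,0,1],[0,0,0,0,0,0,1],[0,0,0,0,0,0,1],[0,0,0,0,0,0,1],[0,-0.01,0,0,0,0,1]]}}

```text
time: 25.88
tool_pos: [0.6666, -0.0524, 0.095]
tool_rot: [-1.571, -0.002, -3.076]
contact_force: [-0.5, 0.4, -0.7]
opening: 0.0673
```

Request:
{"method": "apply_moves", "body": {"plan": [[0,-0.03,0,0,0,0,1],[0,-0.065,0,0,0,0,1],[0,-0.1,0,0,0,0,1],[0,-0.135,0,0,0,0,1],[0,-0.165,0,0,0,0,1]]}}

```text
time: 26.5
tool_pos: [0.6672, -0.0525, 0.2626]
tool_rot: [-1.571, 0.001, -3.076]
contact_force: [1.1, -0.6, -1.3]
opening: 0.0672
```

Request:
{"method": "apply_moves", "body": {"plan": [[0.012,0,-0.046,0,-8.3,0,1],[0.025,0,-0.093,0,-16.6,0,1],[0.038,0,-0.14,0,-24.9,0,1],[0.05,0,-0.186,0,-33.2,0,1],[0.063,0,-0.232,0,-41.5,0,1]]}}

```text
time: 27.12
tool_pos: [0.5885, 0.1762, 0.2611]
tool_rot: [-1.571, -0.0, -2.347]
contact_force: [0.8, -0.2, -1.1]
opening: 0.0669
```

Request:
{"method": "apply_moves", "body": {"plan": [[-0.021,0,-0.043,0,-8.3,0,1],[-0.043,0,-0.086,0,-16.6,0,1],[-0.064,0,-0.13,0,-24.9,0,1],[-0.086,0,-0.173,0,-33.2,0,1],[-0.107,0,-0.216,0,-41.5,0,1]]}}

```text
time: 27.75
tool_pos: [0.5105, 0.4042, 0.261]
tool_rot: [-1.571, -0.0, -1.623]
contact_force: [-0.0, 1.2, -0.7]
opening: 0.0669
```

Request:
{"method": "apply_moves", "body": {"plan": [[0,0,0,0,0,0,1],[0,0.015,0,0,0,0,1],[0,0.03,0,0,0,0,1],[0,0.05,0,0,0,0,1],[0,0.06,0,0,0,0,1]]}}

```text
time: 28.38
tool_pos: [0.5111, 0.4013, 0.1984]
tool_rot: [-1.573, -0.002, -1.63]
contact_force: [-0.5, 0.2, -1.4]
opening: 0.0672
```

```bash
python3 -c "
from h import *
plan([(*CH[3],.167,PT)])"
```

```text
at [0.5111 0.4013 0.1984] [-1.573 -0.002 -1.63 ] open 0.0672
(0.5115, 0.4035, 0.167, -1.627) shift mm [-2.2 31.4  0.3] turn [ 0.2 -0.1  0.1]
```

Request:
{"method": "apply_moves", "body": {"plan": [[-0.001,0.01,0,0,0,0,1],[-0.001,0.018,0,0,0,0,1],[-0.001,0.025,0,0,0,0,1],[-0.001,0.03,0,0,0,0,1],[-0.001,0.032,0,0,0,0,1]]}}

```text
time: 29.0
tool_pos: [0.5113, 0.4039, 0.1685]
tool_rot: [-1.571, -0.0, -1.627]
contact_force: [0.5, 0.3, -1.2]
opening: 0.0673
```

Request:
{"method": "apply_moves", "body": {"plan": [[-0.001,0.001,0,0,0,0,1],[-0.001,0.001,0,0,0,0,-0.6],[-0.001,0.001,0,0,0,0,-0.8],[-0.001,0.001,0,0,0,0,-0.8],[-0.001,0.001,0,0,0,0,-0.8]]}}

```text
time: 29.62
tool_pos: [0.5114, 0.4049, 0.1678]
tool_rot: [-1.571, 0.0, -1.628]
contact_force: [1.0, 0.2, -0.2]
opening: 0.0826
```

Request:
{"method": "apply_moves", "body": {"plan": [[0,-0.01,0,0,0,0,-0.8],[0,-0.025,0,0,0,0,-0.8],[0,-0.05,0,0,0,0,0],[0,-0.075,0,0,0,0,0],[0,-0.094,0,0,0,0,0]]}}

```text
time: 30.25
tool_pos: [0.5117, 0.4051, 0.2645]
tool_rot: [-1.568, 0.002, -1.627]
contact_force: [0.8, 1.2, -0.4]
opening: 0.0572
```

```bash
python3 -c "
from h import *
plan([(.365,.2975,.26,PT),(.365,.2975,.154,PT)])
# handle circle path from lip
for th in (0,.1,.2,.3,.4,.5,.6,.65):
    f=th-.105;print(th,round((-.22*np.cos(f)+.045*np.sin(f)+.2235)*1000,1),round((.22*np.sin(f)+.045*np.cos(f)-.0217)*1000,1))"
```

```text
at [0.5117 0.4051 0.2645] [-1.568  0.002 -1.627] open 0.0572
(0.365, 0.2975, 0.26, -1.627) shift mm [ 115.8    3.9 -140.4] turn [-0.1 -0.  -0.1]
(0.365, 0.2975, 0.154, -1.627) shift mm [  0. 106.  -0.] turn [0. 0. 0.]
0 -0.0 -0.0
0.1 3.3 22.2
0.2 8.8 44.0
0.3 16.4 65.1
0.4 26.1 85.3
0.5 37.8 104.5
0.6 51.3 122.4
0.65 58.7 130.8
```

Request:
{"method": "apply_moves", "body": {"plan": [[0.025,0,-0.03,0,0,0,0.1],[0.05,0,-0.06,0,0,0,0.1],[0.075,0,-0.09,0,0,0,0.1],[0.1,0,-0.12,0,0,0,0.1],[0.116,0.003,-0.14,0,0,0,0.1]]}}

```text
time: 30.88
tool_pos: [0.3641, 0.2963, 0.2603]
tool_rot: [-1.569, 0.001, -1.628]
contact_force: [0.1, -0.5, 0.6]
opening: 0.0413
```

Request:
{"method": "apply_moves", "body": {"plan": [[0,0,0,0,0,0,0.1],[0,0.015,0,0,0,0,0.1],[0,0.03,0,0,0,0,0.1],[0,0.05,0,0,0,0,0.1],[0,0.06,0,0,0,0,0.1]]}}

```text
time: 31.5
tool_pos: [0.3658, 0.2975, 0.1984]
tool_rot: [-1.571, 0.0, -1.628]
contact_force: [-0.2, 0.2, -0.1]
opening: 0.0413
```

```bash
python3 -c "
from h import *
plan([(.365,.2975,.154,PT)]);im=snap('side','s3.png');cv2.imwrite('pics/s3c.png',cv2.resize(im[100:280,215:475],None,fx=3,fy=3,interpolation=cv2.INTER_CUBIC))"
```

```text
at [0.3658 0.2975 0.1984] [-1.571  0.    -1.628] open 0.0413
(0.365, 0.2975, 0.154, -1.627) shift mm [ 0.  44.4 -0.8] turn [-0. -0. -0.]
```

View pics/s3c.png

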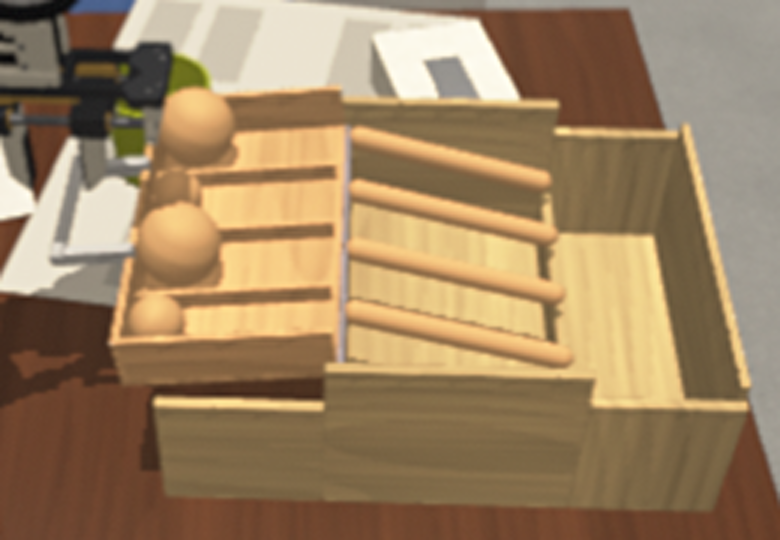

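All four balls are in the tray, one per channel, against the rear wall at (195,125), (172,190), (178,243) and (155,315). The fingers straddle the handle bar, so I'll grip it and tip slowly.

Request:
{"method": "apply_moves", "body": {"plan": [[0,0.015,0,0,0,0,0.1],[0,0.03,0,0,0,0,0.1],[0,0.044,0,0,0,0,0.1],[0,0.044,0,0,0,0,0.1],[0,0.044,0,0,0,0,1]], "squeeze": 15}}

```text
time: 32.17
tool_pos: [0.3655, 0.2972, 0.1552]
tool_rot: [-1.57, 0.0, -1.628]
contact_force: [-0.1, -0.3, 0.0]
opening: 0.0352
```

Request:
{"method": "apply_moves", "body": {"plan": [[0,0,0,0,0,0,1],[0,0,0,0,0,0,1],[0,0,0,0,0,0,1],[0,0,0,0,0,0,1],[0,0,0,0,0,0,1]]}}

```text
time: 32.8
tool_pos: [0.3676, 0.2971, 0.1552]
tool_rot: [-1.565, 0.001, -1.628]
contact_force: [8.4, -1.5, -4.7]
opening: 0.0115
```

Request:
{"method": "apply_moves", "body": {"plan": [[0,-0.009,0.004,0,0,0,1],[0,-0.018,0.0055,0,0,0,1],[0,-0.027,0.007,0,0,0,1],[0,-0.0355,0.009,0,0,0,1],[0,-0.044,0.012,0,0,0,1]]}}

```text
time: 33.42
tool_pos: [0.3761, 0.2965, 0.1992]
tool_rot: [-1.573, 0.0, -1.627]
contact_force: [-5.1, 4.7, -1.8]
opening: 0.0115
```

Request:
{"method": "apply_moves", "body": {"plan": [[0,-0.0045,0.0015,0,0,0,1],[0,-0.0085,0.003,0,0,0,1],[0,-0.013,0.0045,0,0,0,1],[0,-0.017,0.006,0,0,0,1],[0,-0.021,0.0075,0,0,0,1]]}}

```text
time: 34.05
tool_pos: [0.3834, 0.2961, 0.2202]
tool_rot: [-1.573, 0.0, -1.627]
contact_force: [-5.7, 4.4, -0.4]
opening: 0.011
```

Request:
{"method": "apply_moves", "body": {"plan": [[0,-0.004,0.002,0,0,0,1],[0,-0.008,0.0035,0,0,0,1],[0,-0.012,0.0055,0,0,0,1],[0,-0.016,0.0075,0,0,0,1],[0,-0.02,0.0095,0,0,0,1]]}}

```text
time: 34.67
tool_pos: [0.3926, 0.2956, 0.2403]
tool_rot: [-1.574, 0.0, -1.627]
contact_force: [-6.1, 2.7, -0.0]
opening: 0.0112
```

Request:
{"method": "apply_moves", "body": {"plan": [[0,-0.004,0.0015,0,0,0,1],[0,-0.008,0.0035,0,0,0,1],[0,-0.0115,0.006,0,0,0,1],[0,-0.0155,0.008,0,0,0,1],[0,-0.019,0.0105,0,0,0,1]]}}

```text
time: 35.3
tool_pos: [0.4035, 0.295, 0.2594]
tool_rot: [-1.573, 0.0, -1.627]
contact_force: [-6.3, 3.0, 1.2]
opening: 0.0113
```

Request:
{"method": "apply_moves", "body": {"plan": [[0,-0.0055,0.004,0,0,0,1],[0,-0.011,0.008,0,0,0,1],[0,-0.016,0.012,0,0,0,1],[0,-0.0215,0.0165,0,0,0,1],[0,-0.0265,0.021,0,0,0,1]]}}

```text
time: 35.92
tool_pos: [0.4238, 0.294, 0.2865]
tool_rot: [-1.574, 0.001, -1.627]
contact_force: [-10.3, 3.0, 6.1]
opening: 0.0113
```

Request:
{"method": "apply_moves", "body": {"plan": [[0,0,0,0,0,0,1],[0,0,0,0,0,0,1],[0,0,0,0,0,0,1],[0,0,0,0,0,0,1],[0,0,0,0,0,0,1]]}}

```text
time: 36.55
tool_pos: [0.4237, 0.294, 0.2866]
tool_rot: [-1.573, 0.001, -1.627]
contact_force: [-9.7, 2.7, 5.1]
opening: 0.0113
```

Request:
{"method": "apply_moves", "body": {"plan": [[0,0,0,0,0,0,1],[0,0,0,0,0,0,1],[0,0,0,0,0,0,1],[0,0,0,0,0,0,1],[0,0,0,0,0,0,1]]}}

```text
time: 37.17
tool_pos: [0.4237, 0.294, 0.2865]
tool_rot: [-1.573, 0.001, -1.627]
contact_force: [-9.2, 3.2, 5.4]
opening: 0.0116
```

```bash
python3 -c "
from h import *
im=snap('side','s4.png');cv2.imwrite('pics/s4c.png',cv2.resize(im[100:280,215:475],None,fx=3,fy=3,interpolation=cv2.INTER_CUBIC))"
```

```text
(no output)
```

View pics/s4c.png

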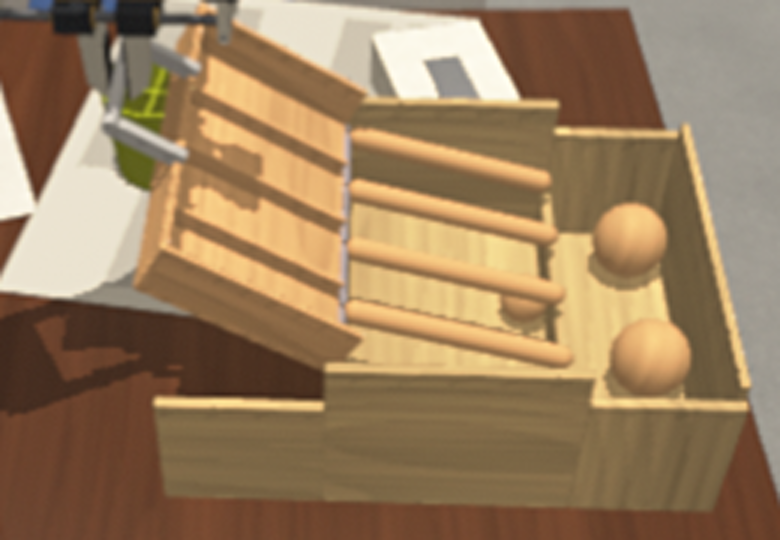

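Both large balls are in the far bay at (630,240) and (650,358). One small ball shows in the lower bay at (525,300); the other I'll check from the top. Lowering now.

Request:
{"method": "apply_moves", "body": {"plan": [[0,0.005,-0.0055,0,0,0,1],[0,0.01,-0.01,0,0,0,1],[0,0.0155,-0.014,0,0,0,1],[0,0.021,-0.018,0,0,0,1],[0,0.0265,-0.022,0,0,0,1]]}}

```text
time: 37.85
tool_pos: [0.4032, 0.2951, 0.2593]
tool_rot: [-1.57, 0.001, -1.627]
contact_force: [-2.6, 3.8, 1.0]
opening: 0.0113
```

Request:
{"method": "apply_moves", "body": {"plan": [[0,0.004,-0.0025,0,0,0,1],[0,0.0075,-0.005,0,0,0,1],[0,0.0115,-0.007,0,0,0,1],[0,0.0155,-0.0095,0,0,0,1],[0,0.019,-0.0115,0,0,0,1]]}}

```text
time: 38.48
tool_pos: [0.392, 0.2957, 0.2397]
tool_rot: [-1.57, 0.0, -1.628]
contact_force: [-2.0, 4.4, -1.0]
opening: 0.0118
```

Request:
{"method": "apply_moves", "body": {"plan": [[0,0.004,-0.002,0,0,0,1],[0,0.008,-0.004,0,0,0,1],[0,0.012,-0.006,0,0,0,1],[0,0.016,-0.008,0,0,0,1],[0,0.02,-0.0095,0,0,0,1]]}}

```text
time: 39.1
tool_pos: [0.3827, 0.2961, 0.2195]
tool_rot: [-1.57, 0.0, -1.628]
contact_force: [-0.5, 4.7, -1.6]
opening: 0.0114
```

Request:
{"method": "apply_moves", "body": {"plan": [[0,0.004,-0.0015,0,0,0,1],[0,0.0085,-0.003,0,0,0,1],[0,0.0125,-0.005,0,0,0,1],[0,0.017,-0.006,0,0,0,1],[0,0.021,-0.0075,0,0,0,1]]}}

```text
time: 39.72
tool_pos: [0.3753, 0.2964, 0.1984]
tool_rot: [-1.57, -0.0, -1.628]
contact_force: [3.0, 5.1, -2.2]
opening: 0.0114
```

Request:
{"method": "apply_moves", "body": {"plan": [[0,0.005,-0.001,0,0,0,1],[0,0.01,-0.002,0,0,0,1],[0,0.015,-0.003,0,0,0,1],[0,0.02,-0.004,0,0,0,1],[0,0.025,-0.005,0,0,0,1]]}}

```text
time: 40.35
tool_pos: [0.3697, 0.2967, 0.1733]
tool_rot: [-1.571, -0.0, -1.627]
contact_force: [-1.0, 4.9, -0.4]
opening: 0.0111
```

Request:
{"method": "apply_moves", "body": {"plan": [[0,0.005,-0.001,0,0,0,1],[0,0.01,-0.002,0,0,0,1],[0,0.014,-0.003,0,0,0,1],[0,0.017,-0.003,0,0,0,1],[0,0.019,-0.003,0,0,0,1]]}}

```text
time: 40.98
tool_pos: [0.3677, 0.2969, 0.1568]
tool_rot: [-1.568, 0.001, -1.627]
contact_force: [-4.9, -1.0, 22.1]
opening: 0.0116
```

On its stop (22 N upward). I'll ease off, open and lift away.

Request:
{"method": "apply_moves", "body": {"plan": [[0,-0.001,0,0,0,0,1],[0,-0.001,0,0,0,0,0.6],[0,-0.001,0,0,0,0,0.1],[0,-0.001,0,0,0,0,0.1],[0,-0.001,0,0,0,0,0.1]]}}

```text
time: 41.6
tool_pos: [0.3669, 0.2967, 0.1554]
tool_rot: [-1.571, -0.001, -1.628]
contact_force: [-0.8, 0.1, 0.1]
opening: 0.0401
```

Request:
{"method": "apply_moves", "body": {"plan": [[0,-0.001,0,0,0,0,0.1],[0,-0.02,0,0,0,0,0.1],[0,-0.05,0,0,0,0,0.1],[0,-0.075,0,0,0,0,0.1],[0,-0.1,0,0,0,0,0.1]]}}

```text
time: 42.22
tool_pos: [0.3669, 0.2968, 0.2566]
tool_rot: [-1.571, -0.0, -1.627]
contact_force: [0.7, -0.1, 0.2]
opening: 0.0411
```

```bash
python3 -c "
from h import *
yp=np.radians(11.7)-np.pi/2-np.pi*0
print('yaw',yp)
plan([(.345,.0,.26,-2.3),(.3395,-.303,.2,-1.367),(.3395,-.303,.064,-1.367)])"
```

```text
yaw -1.36659280431156
at [0.3669 0.2968 0.2566] [-1.571 -0.    -1.627] open 0.0411
(0.345, 0.0, 0.26, -2.3) shift mm [297.6  -3.4  -5.1] turn [-0.  38.5  0. ]
(0.3395, -0.303, 0.2, -1.367) shift mm [229.6  60.  197.8] turn [  0.  -53.5   0. ]
(0.3395, -0.303, 0.064, -1.367) shift mm [  0. 136.  -0.] turn [0. 0. 0.]
```

```bash
python3 -c "
from h import *
im=snap('top','t2.png');cv2.imwrite('pics/t2c.png',cv2.resize(im[70:350,150:570],None,fx=1.9,fy=1.9,interpolation=cv2.INTER_CUBIC))
plan([(.42,.0,.25,-1.5),(.3395,-.303,.18,-1.367),(.3395,-.303,.064,-1.367)])"
```

```text
at [0.3682 0.2976 0.2598] [-1.566  0.003 -1.627] open 0.0416
(0.42, 0.0, 0.25, -1.5) shift mm [294.2   9.2  68.5] turn [-0.3 -7.3 -0.2]
(0.3395, -0.303, 0.18, -1.367) shift mm [ 296.5   70.  -101.7] turn [ 0.  -7.6 -0. ]
(0.3395, -0.303, 0.064, -1.367) shift mm [  0. 116.  -0.] turn [0. 0. 0.]
```

View pics/t2c.png

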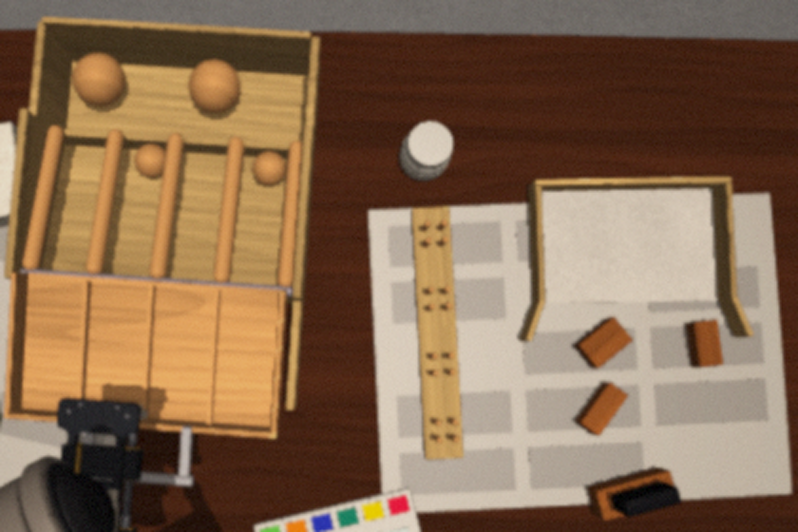

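Both small balls are in the lower bay at (150,160) and (270,167), both large are in the far bay, and the tray is down and empty. One offcut was knocked aside and is now at crop (705,343). I'll remeasure the offcuts while moving to the pusher.

Request:
{"method": "apply_moves", "body": {"plan": [[0.055,0,0.012,0,-1.5,0,-0.3],[0.115,0.002,0.025,0,-3,0,-0.3],[0.175,0.005,0.04,0,-4.5,0,-0.3],[0.235,0.007,0.055,0,-6,0,-0.3],[0.294,0.009,0.068,0,-7.3,0,-0.3]]}}

```text
time: 42.9
tool_pos: [0.4183, -0.0024, 0.2464]
tool_rot: [-1.57, -0.0, -1.499]
contact_force: [0.4, 0.3, -0.1]
opening: 0.0595
```

Request:
{"method": "apply_moves", "body": {"plan": [[0.05,0,-0.017,0,-1.5,0,-0.3],[0.1,0.01,-0.034,0,-3,0,-0.3],[0.15,0.025,-0.051,0,-4.5,0,-0.3],[0.2,0.035,-0.068,0,-6,0,-0.3],[0.25,0.05,-0.085,0,-7.6,0,-0.3]]}}

```text
time: 43.52
tool_pos: [0.3505, -0.2576, 0.1963]
tool_rot: [-1.57, -0.001, -1.367]
contact_force: [0.3, -0.3, 0.3]
opening: 0.0596
```

Run:
```python
from h import *
np.set_printoptions(precision=4,suppress=True)
plan([(.3395,-.303,.15,-1.367),(.3395,-.303,.062,-1.367)])
im=cv2.imread('pics/t2.png').astype(int)
m=((im[:,:,2]-im[:,:,0]>75)&(im[:,:,2]<190)).astype(np.uint8)*255
m[:, :420]=0;m[:,545:]=0;m[:228]=0;m[312:]=0
m=cv2.morphologyEx(m,cv2.MORPH_OPEN,np.ones((3,3)))
for c in cv2.findContours(m,cv2.RETR_EXTERNAL,cv2.CHAIN_APPROX_NONE)[0]:
    if cv2.contourArea(c)>90:
        r=cv2.minAreaRect(c);b=onz('top',cv2.boxPoints(r),.028)[:,:2];print(cv2.contourArea(c),np.round(r[0],1),onz('top',[r[0]],.02)[0,:2],'x',b[:,0].min(),b[:,0].max(),'y',b[:,1].min(),b[:,1].max())
```

```text
at [ 0.3505 -0.2576  0.1963] [-1.57  -0.001 -1.367] open 0.0596
(0.3395, -0.303, 0.15, -1.367) shift mm [ 42.2  46.4 -20. ] turn [-0.  0.  0.]
(0.3395, -0.303, 0.062, -1.367) shift mm [ 0. 88. -0.] turn [0. 0. 0.]
276.0 [467.5 284.9] [ 0.4444 -0.275 ] x 0.4106325048682199 0.47906373290467846 y -0.3029618945629643 -0.24169764710288202
237.5 [522.5 250.3] [ 0.5313 -0.4122] x 0.500927884969308 0.5612709345536416 y -0.42666502559546493 -0.3902323215839917
337.0 [468.2 249.9] [ 0.5303 -0.2769] x 0.496860304941759 0.5633359710811502 y -0.3090346477132453 -0.23945681753383677
```

Request:
{"method": "apply_moves", "body": {"plan": [[0.015,0.01,-0.007,0,0,0,-0.3],[0.03,0.025,-0.014,0,0,0,-0.3],[0.042,0.046,-0.02,0,0,0,-0.3],[0.042,0.046,-0.02,0,0,0,-0.3],[0.042,0.046,-0.02,0,0,0,-0.3]]}}

```text
time: 44.15
tool_pos: [0.3404, -0.3003, 0.151]
tool_rot: [-1.571, 0.0, -1.367]
contact_force: [0.3, 0.7, -0.4]
opening: 0.0597
```

```bash
python3 -c "
from h import *
im=snap('side','s5.png');cv2.imwrite('pics/s5c.png',cv2.resize(im[300:480,100:360],None,fx=3,fy=3,interpolation=cv2.INTER_CUBIC))
plan([(.3395,-.303,.062,-1.367)])"
```

```text
at [ 0.3406 -0.3005  0.1513] [-1.570e+00 -1.000e-03 -1.366e+00] open 0.0599
(0.3395, -0.303, 0.062, -1.367) shift mm [ 2.2 89.3 -1.6] turn [-0.  0.  0.]
```

View pics/s5c.png

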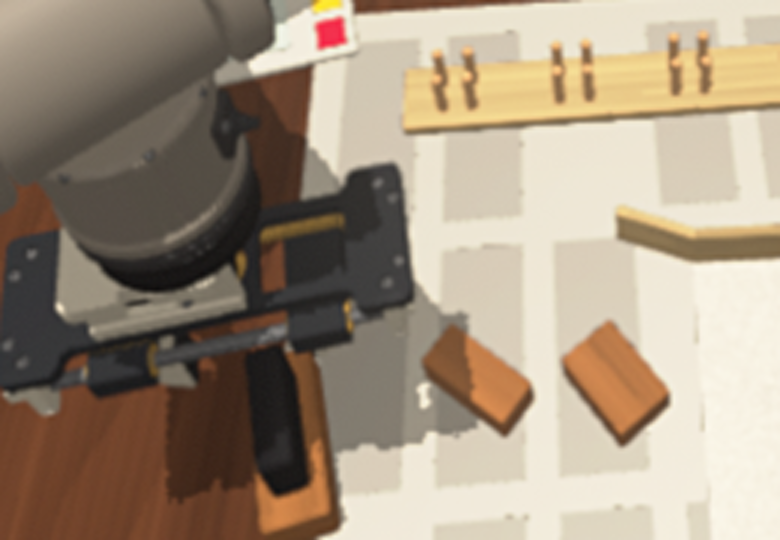

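The gripper is aligned with the black handle at (275,420), which sits between the fingers. I'll descend and grip.

Request:
{"method": "apply_moves", "body": {"plan": [[0.002,0.02,-0.001,0,0,0,-0.3],[0.002,0.04,-0.001,0,0,0,-0.3],[0.002,0.06,-0.001,0,0,0,-0.3],[0.002,0.08,-0.001,0,0,0,-0.3],[0.002,0.089,-0.001,0,0,0,-0.3]]}}

```text
time: 44.82
tool_pos: [0.3397, -0.3027, 0.0616]
tool_rot: [-1.571, -0.0, -1.367]
contact_force: [0.4, -0.1, -0.2]
opening: 0.0595
```

Request:
{"method": "apply_moves", "body": {"plan": [[0,0,0,0,0,0,1],[0,0,0,0,0,0,1],[0,0,0,0,0,0,1],[0,0,0,0,0,0,1],[0,0,0,0,0,0,1]], "squeeze": 25}}

```text
time: 45.45
tool_pos: [0.3395, -0.3034, 0.0621]
tool_rot: [-1.571, -0.001, -1.368]
contact_force: [-1.1, 0.1, 3.5]
opening: 0.0219
```

```bash
python3 -c "
from h import *
z=.064
plan([(.375,-.272,z,-1.536),(.585,-.265,z,-1.536),(.38,-.272,z,-1.536),(.42,-.38,z,-1.536),(.585,-.368,z,-1.536),(.40,-.374,z,-1.536)])"
```

```text
at [ 0.3395 -0.3034  0.0621] [-1.571e+00 -1.000e-03 -1.368e+00] open 0.0219
(0.375, -0.272, 0.064, -1.536) shift mm [-23.5  -2.   41.1] turn [-0.   9.7  0. ]
(0.585, -0.265, 0.064, -1.536) shift mm [  0.3   0.  210.1] turn [0. 0. 0.]
(0.38, -0.272, 0.064, -1.536) shift mm [-1.000e-01 -0.000e+00 -2.051e+02] turn [0. 0. 0.]
(0.42, -0.38, 0.064, -1.536) shift mm [109.3   0.   36.2] turn [0. 0. 0.]
(0.585, -0.368, 0.064, -1.536) shift mm [ -6.3   0.  165.3] turn [0. 0. 0.]
(0.4, -0.374, 0.064, -1.536) shift mm [  -0.4   -0.  -185.1] turn [0. 0. 0.]
```

Request:
{"method": "apply_moves", "body": {"plan": [[0,-0.003,0,0,0,0,1],[-0.008,-0.003,0.013,0,3,0,1],[-0.016,-0.003,0.027,0,6,0,1],[-0.0235,-0.003,0.041,0,9.7,0,1],[-0.0235,-0.003,0.041,0,9.7,0,1]]}}

```text
time: 46.08
tool_pos: [0.3752, -0.2714, 0.0646]
tool_rot: [-1.571, 0.0, -1.535]
contact_force: [0.2, -0.1, -1.5]
opening: 0.0221
```

Request:
{"method": "apply_moves", "body": {"plan": [[0,0,0.014,0,0,0,1],[0,0,0.028,0,0,0,1],[0,0,0.042,0,0,0,1],[0,0,0.056,0,0,0,1],[0,0,0.07,0,0,0,1]]}}

```text
time: 46.7
tool_pos: [0.4458, -0.2695, 0.0646]
tool_rot: [-1.571, 0.0, -1.537]
contact_force: [-1.0, -0.5, -2.2]
opening: 0.0216
```

Request:
{"method": "apply_moves", "body": {"plan": [[0,0,0.014,0,0,0,1],[0,0,0.028,0,0,0,1],[0,0,0.042,0,0,0,1],[0,0,0.056,0,0,0,1],[0,0,0.07,0,0,0,1]]}}

```text
time: 47.32
tool_pos: [0.5157, -0.2671, 0.0647]
tool_rot: [-1.571, -0.0, -1.537]
contact_force: [-0.3, 0.3, -2.3]
opening: 0.0221
```

Request:
{"method": "apply_moves", "body": {"plan": [[0,0,0.014,0,0,0,1],[0,0,0.028,0,0,0,1],[0,0,0.042,0,0,0,1],[0,0,0.056,0,0,0,1],[0,0,0.07,0,0,0,1]]}}

```text
time: 47.95
tool_pos: [0.5855, -0.2647, 0.0647]
tool_rot: [-1.571, -0.0, -1.537]
contact_force: [-0.8, 0.3, -0.1]
opening: 0.0218
```

```bash
python3 -c "
from h import *
im=snap('top','t3.png');cv2.imwrite('pics/t3c.png',cv2.resize(im[150:350,400:580],None,fx=3,fy=3,interpolation=cv2.INTER_CUBIC))"
```

```text
(no output)
```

View pics/t3c.png

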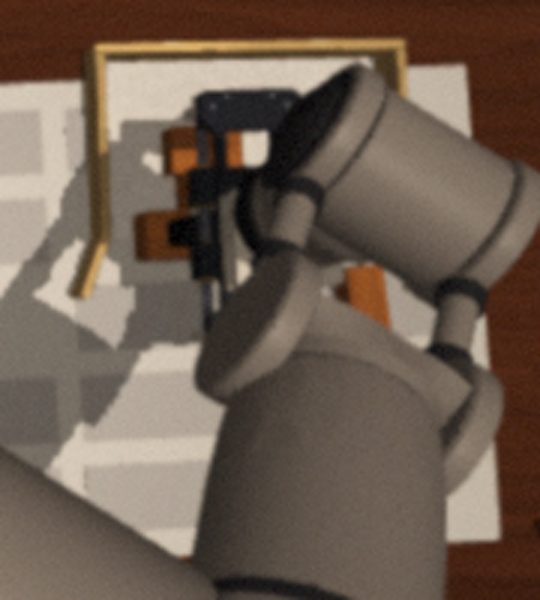

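Both offcuts sit ahead of the blade inside the frame, at (180,155) and (190,185), with room to the back wall. The third is at (370,295). I'll push a little further, then sweep the third.

Request:
{"method": "apply_moves", "body": {"plan": [[0,0,0.007,0,0,0,1],[0,0,0.015,0,0,0,1],[0,0,0.015,0,0,0,1],[0,0,-0.005,0,0,0,1],[0,0,-0.025,0,0,0,1]]}}

```text
time: 48.62
tool_pos: [0.5591, -0.2655, 0.0647]
tool_rot: [-1.571, -0.0, -1.537]
contact_force: [1.1, -0.1, -1.3]
opening: 0.0216
```

Request:
{"method": "apply_moves", "body": {"plan": [[0,0,-0.03,0,0,0,1],[0,0,-0.06,0,0,0,1],[0,0,-0.09,0,0,0,1],[0,0,-0.115,0,0,0,1],[0,0,-0.125,0,0,0,1]]}}

```text
time: 49.25
tool_pos: [0.4337, -0.2699, 0.065]
tool_rot: [-1.571, 0.0, -1.538]
contact_force: [1.0, -0.5, -2.1]
opening: 0.022
```

Request:
{"method": "apply_moves", "body": {"plan": [[0.02,0,-0.005,0,0,0,1],[0.045,0,-0.005,0,0,0,1],[0.07,0,-0.005,0,0,0,1],[0.095,0,-0.005,0,0,0,1],[0.111,0,-0.005,0,0,0,1]]}}

```text
time: 49.88
tool_pos: [0.4341, -0.3833, 0.0647]
tool_rot: [-1.57, -0.001, -1.538]
contact_force: [-0.4, 0.1, -1.8]
opening: 0.022
```

Run:
```python
from h import *
plan([(.585,-.370,.0645,-1.536)])
im=snap('top','t4.png');cv2.imwrite('pics/t4c.png',cv2.resize(im[150:350,400:580],None,fx=3,fy=3,interpolation=cv2.INTER_CUBIC))
```

```text
at [ 0.4341 -0.3833  0.0647] [-1.570e+00 -1.000e-03 -1.538e+00] open 0.022
(0.585, -0.37, 0.0645, -1.536) shift mm [ -8.3   0.4 151.3] turn [-0.1 -0.1  0.1]
```

View pics/t4c.png

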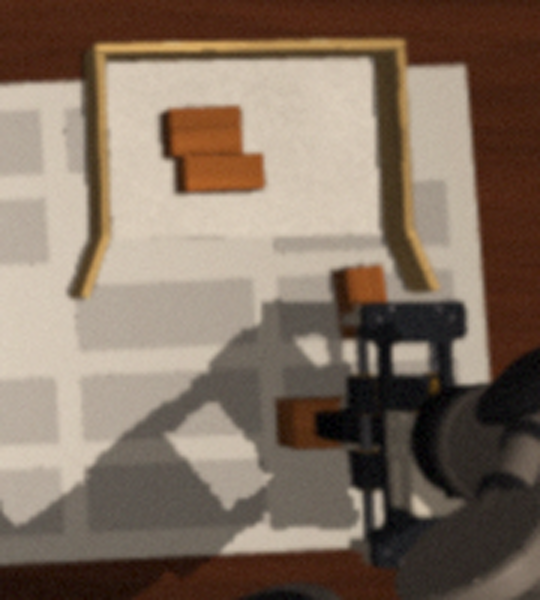

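The two offcuts are well inside at (205,130) and (220,170). Sweeping the third, at (360,297).

Request:
{"method": "apply_moves", "body": {"plan": [[-0.003,0,0.01,0,0,0,1],[-0.006,0,0.02,0,0,0,1],[-0.007,0,0.034,0,0,0,1],[-0.008,0,0.048,0,0,0,1],[-0.008,0,0.062,0,0,0,1]]}}

```text
time: 50.55
tool_pos: [0.4965, -0.3704, 0.0648]
tool_rot: [-1.571, -0.0, -1.536]
contact_force: [-0.8, -0.1, -0.4]
opening: 0.022
```

Request:
{"method": "apply_moves", "body": {"plan": [[0,0,0.012,0,0,0,1],[-0.001,0,0.024,0,0,0,1],[-0.002,0,0.036,0,0,0,1],[-0.003,0,0.048,0,0,0,1],[-0.003,0,0.06,0,0,0,1]]}}

```text
time: 51.18
tool_pos: [0.5559, -0.3657, 0.0647]
tool_rot: [-1.571, 0.0, -1.537]
contact_force: [-1.3, 0.5, -1.8]
opening: 0.0222
```

Request:
{"method": "apply_moves", "body": {"plan": [[0,0,0.01,0,0,0,1],[0,0,0.02,0,0,0,1],[0,0,0.03,0,0,0,1],[0,0,0.04,0,0,0,1],[0,0,0.045,0,0,0,1]]}}

```text
time: 51.8
tool_pos: [0.6008, -0.3642, 0.0647]
tool_rot: [-1.571, -0.0, -1.536]
contact_force: [-0.8, -0.2, -1.9]
opening: 0.0222
```

Request:
{"method": "apply_moves", "body": {"plan": [[0,0,-0.01,0,0,0,1],[0,0,-0.04,0,0,0,1],[0,0,-0.08,0,0,0,1],[0,0,-0.12,0,0,0,1],[0,0,-0.15,0,0,0,1]]}}

```text
time: 52.42
tool_pos: [0.4476, -0.3692, 0.065]
tool_rot: [-1.571, 0.0, -1.538]
contact_force: [-1.0, -0.8, -2.0]
opening: 0.0219
```

Run:
```python
from h import *
plan([(.40,-.330,.0645,-1.536)])
im=snap('top','t5.png');cv2.imwrite('pics/t5c.png',cv2.resize(im[150:350,400:580],None,fx=3,fy=3,interpolation=cv2.INTER_CUBIC))
```

```text
at [ 0.4476 -0.3692  0.065 ] [-1.571  0.    -1.538] open 0.0219
(0.4, -0.33, 0.0645, -1.536) shift mm [-40.7   0.5 -46.3] turn [ 0.  -0.1 -0. ]
```

View pics/t5c.png

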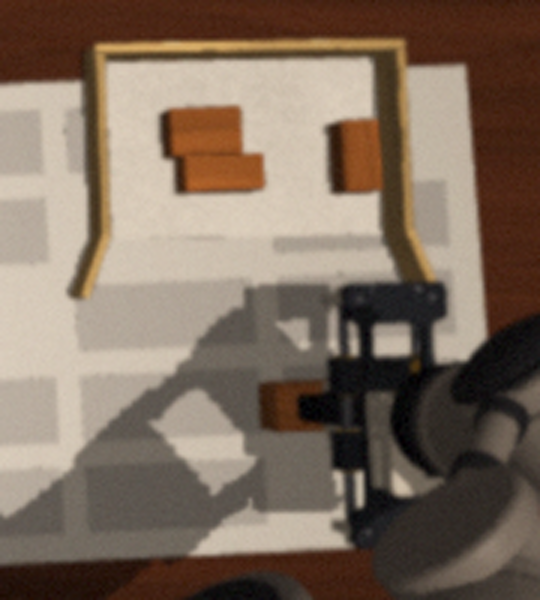

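All three offcuts are inside the frame. I'll move the push block back, set it down and release it.

Request:
{"method": "apply_moves", "body": {"plan": [[-0.01,0,-0.012,0,0,0,1],[-0.02,0,-0.024,0,0,0,1],[-0.03,0,-0.036,0,0,0,1],[-0.04,0,-0.046,0,0,0,1],[-0.04,0.001,-0.046,0,0,0,1]]}}

```text
time: 53.1
tool_pos: [0.4019, -0.3305, 0.064]
tool_rot: [-1.571, 0.0, -1.537]
contact_force: [-0.2, -0.4, -1.9]
opening: 0.0219
```

Request:
{"method": "apply_moves", "body": {"plan": [[0,0.001,0,0,0,0,1],[0,0.002,0,0,0,0,1],[0,0.002,0,0,0,0,0.5],[0,0.002,0,0,0,0,0],[0,0.002,0,0,0,0,-0.3]]}}

```text
time: 53.72
tool_pos: [0.403, -0.331, 0.0617]
tool_rot: [-1.571, -0.0, -1.537]
contact_force: [-0.5, -0.5, -0.2]
opening: 0.0387
```

Request:
{"method": "apply_moves", "body": {"plan": [[0,0.002,0,0,0,0,-0.3],[0,0.002,0,0,0,0,-0.3],[0,0.002,0,0,0,0,-0.3],[0,-0.015,0,0,0,0,-0.3],[0,-0.035,0,0,0,0,-0.3]]}}

```text
time: 54.35
tool_pos: [0.4027, -0.3308, 0.0968]
tool_rot: [-1.571, 0.001, -1.537]
contact_force: [0.4, -0.5, -0.5]
opening: 0.0597
```

Request:
{"method": "apply_moves", "body": {"plan": [[0,-0.03,0,0,0,0,-0.3],[0,-0.06,0,0,0,0,-0.3],[0,-0.09,0,0,0,0,-0.3],[0,-0.12,0,0,0,0,-0.3],[0,-0.15,0,0,0,0,-0.3]]}}

```text
time: 54.98
tool_pos: [0.4027, -0.3308, 0.2478]
tool_rot: [-1.571, -0.0, -1.537]
contact_force: [0.0, -0.6, -0.1]
opening: 0.0599
```

Request:
{"method": "apply_moves", "body": {"plan": [[0.03,0,-0.03,0,0,0,-0.3],[0.06,0,-0.05,0,0,0,-0.3],[0.09,0,-0.07,0,0,0,-0.3],[0.12,0,-0.08,0,0,0,-0.3],[0.14,0,-0.08,0,0,0,-0.3]]}}

```text
time: 55.6
tool_pos: [0.3267, -0.4749, 0.2467]
tool_rot: [-1.571, -0.0, -1.538]
contact_force: [-0.0, -0.2, -0.0]
opening: 0.0596
```

Run:
```python
from h import *
plan([]);snap('top','t6.png');snap('side','s6.png')
a=cv2.imread('pics/t6.png');b=cv2.imread('pics/s6.png')
cv2.imwrite('pics/fin.png',cv2.resize(np.vstack([a[70:350],b[90:]])[:, :600],None,fx=.88,fy=.88,interpolation=cv2.INTER_AREA))
```

```text
at [ 0.3267 -0.4749  0.2467] [-1.571 -0.    -1.538] open 0.0596
```

View pics/fin.png

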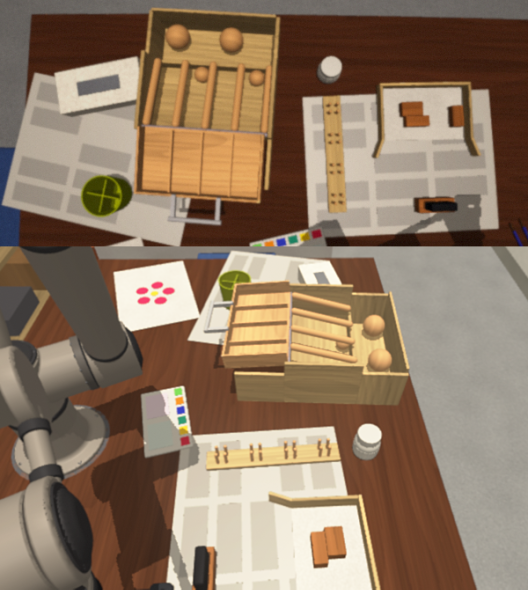

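The final views show large balls in the far bay at (177,37) and (231,39), and small balls in the lower bay at (201,73) and (256,77). The tray is down, and three offcuts are in the frame at (412,108), (415,120) and (456,116). The push block is upright outside it at (436,205), and the pot and jar are where they were.

```bash
python3 -c "
from h import *
print(robot.hand_in(), robot.observe()['time'])"
```

```text
the job is handed in; nothing more can be done
the job is handed in; nothing more can be done
```

The craft table is cleared and the job is handed in, at about 56 s of the 208 s allowed.

- **Balls:** All four went into the tray, one per channel. I tipped the tray by its handle to about 0.65 rad. The last views show both large balls in the far bay and both small ones in the lower bay.
- **Tray:** I lowered it onto its stop, where the wrist read about 22 N upward before I released the handle. It looks empty and fully down.
- **Offcuts:** Only three were present. One was knocked aside partway through, so I measured it again. Two sweeps with the push block put all three inside the frame, and the gripper never touched them.
- **Push block, pot and jar:** The block stands upright outside the frame. In the final views the pot and jar are where they started.

No final check failed or disagreed. I mistyped one row of the very first move (-40 m instead of -0.04 m). It was limited to a single step in free air, and the arm still ended where planned.

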